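# Push a firing tray home under the spring flap of a dust bay

## Robot

A 7-joint arm with a two-finger parallel gripper is mounted at the origin on a cart in front of the work surface, level with it; the furniture and walls round the work are solid. World frame = base frame: x ahead of the robot, y to its left, z up, the work surface at z = 0. Lengths are in m, angles in rad, forces in N, time in s.
With the tool pointing down it reaches from about 0.425 to 0.925 m from the base axis. Payload 6.8 kg.
Tool frame: the origin (TCP) lies on the centre line of the jaws, within the pads' length; the fingertips stand 25 mm ahead of it and the grasp point (between the pads) lies 6 mm ahead of it; z points along the fingers, y is the direction in which the jaws open and shut (so a half turn about z gives the same grasp; the last joint's range is limited). The gripper opens to 85 mm and grips with 20 to 120 N. Pads are 22 mm wide; open, the fingers measure 114 mm over their backs; the gripper's body (76 mm by 85 mm) begins 54 mm behind the grasp point. The pads swing forward as they close: fully open they stand 13 mm farther back than shut.
Start: joints at [-1.341, 0.477, 0.022, 1.555, -0.011, 1.109, -0.083], TCP at [0.224, 0.637, 0.224] pointing down, gripper open.
Joint ranges: [-2.96, 2.96], [-0.34, 2.1], [-1.41, 1.46], [0.24, 2.44], [-1.37, 4.51], [0.17, 1.92], [-2.96, 2.96]. Speed limits (rad/s): [2.39, 2.39, 3.14, 3.14, 3.14, 3.14, 3.14].

## Interface

Orientations are given as a unit quaternion [w, x, y, z].
In Python, from station import status, cams, order, models gives the robot as it stands.
- The arm moves only by the tool move_arm, never from a script. Its argument "steps" is one flat list of numbers, 7 for each row, row after row: the gripper's target within -1 to 1 (fully open at 1, half-way at 0, shut at -1), then the shift along the world's x, y, z in cm, then the turn, a rotation vector about the world's x, y, z in degrees. A call has 1 to 8 rows; each row shifts and turns the commanded pose from where the row before left it; what a row does not reach is not made up. A row lasts 1/10 s, in which the tool goes at most 50 mm and 8.59 degrees, less where a joint would pass 70% of its speed; a pose out of reach is approached as far as the arm can. A call with a gripper value outside its range is refused whole. The fingers move at their own pace and stop on an object; "newtons" is the grip in N (left out, the last holds). Time passes only in rows, so rows that do not move let the fingers close. It gives the time, the measured TCP pose, the force and the opening at its end, in the units of the state.
- status.get_obs(): the state, without advancing time (a new reading comes with each control period).
- cams.read_camera(name): name is "side" or "top"; returns a dict with "pixels" (384x512x3 uint8, red, green, blue), "mtx" (3x3 intrinsics, pixels), "T" (4x4, takes a point from camera to world coordinates). Camera axes: x right, y down, z forward; pixel columns grow to the right and rows downward; lengths in m; the calibration is good to about 2 mm. A picture is of the moment at which its call begins. There is no depth.
- order.hand_in(): hands the job in, once; it reports no verdict.
Trained networks look in the newest picture that a camera, given by its name, has taken for a name from the list of things; names that differ only in an ending like _2 or _b are one class to them, and where a whole thing is asked for, a point or a joint stands for the part that bears it (a point fixed in the world has none). Each returns a list of dicts, best first, with "score" (0 to 1); they miss things now and then, are a little off and sometimes report something else, mostly with a low value. They report only what shows in the picture. A call takes as long as a camera call. They do not tell look-alikes from the thing itself.
- models.silhouettes(camera, query): "region" (384x512 bool, what is visible of it) and "box" ([centre column, centre row, width, height] in pixels, round what is visible of it).
- models.place_of(camera, query): "position" ([row, column] in pixels: a listed point, or the origin of a listed thing).
The state is a dict: "t": time; "q": joint angles; "joint_vel": joint speeds; "joint_torque": joint torques, N m; "eef_pos": TCP position; "tool_rot": TCP orientation; "contact_force": force on the tool from outside, world axes, zero at the start; "torque": the same for the moment, N m; "gripper_width": opening from 0.0 (shut) to 1.0 (fully open).
Only numpy, scipy, OpenCV 4.12 (cv2) and the standard library are available. Lean on these libraries where they do the work, as an engineer would, in place of code of your own. Each camera call takes 0.05 s, during which the arm holds its last target.

## Task

Press the black-sleeved bar down with one fingertip to hold the orange spring flap of the dust bay open, and with the other fingertip push the small white firing tray along the floor, under the flap, fully home against the end stop; then let the flap spring shut over it. Only push: do not lift or tip the tray, do not let it and the flap knock together, and leave the two stain vials and the stone cast alone.

Things in the scene. Friction and masses are not known exactly. Their poses are not given: they have to be found in the camera images.
- bay: Low grey dust bay fixed to the bench, 152 mm long. Origin: on the bench under the middle of its mouth; x is the push direction, z up, y left. In this frame, mm: floor z = 12 from x = -91 to 57, front (-x) end open; slippery white guide walls 4 thick, top z = 22, leave a channel y = -26 to 26; the end stop's face is at x = 57, top z = 42. The flap's hinge lies along x at y = -36, z = 25.
- bay_home (a point): Point on the bay's floor (bay frame 33, 0, 12 mm) where the tray's origin lies when it is fully home against the end stop; the tray's rear edge is then at x = 9. Above it a fixed clear half roof covers y = 0 to 30, z = 41 to 44, from x = 30 on; in front of that the left half of the channel is open above.
- flap_hinge (a joint): Flap angle, rad: 0 shut, 1.2 fully open. A spring shuts it; about 2 N down on the bar starts it, 4 N holds it fully open. The tray passes freely from 0.85 on. The hinge is parallel to the push, so the tray cannot push the flap open: when shut its front lip bars the way.
- flap: Spring flap: orange cover and press bar. Origin on the hinge line at the mouth (bay frame 0, -36, 25 mm), axes those of the bay when shut. Shut (bay frame): top plate y = -36 to -4, x = 0 to 56, z = 39 to 42; at x = 0 to 3 a lip hangs down to z = 16 over y = -24 to -4. Opening raises its free edge and swings it towards -y; it stays below z = 66 and at y < 0.
- firing_tray: Small round white ceramic firing tray, 48 mm across, rim 11 mm high, with two thin dark pins standing up to 23 mm; about 50 g. Origin: centre of its underside. It starts on the bay's floor between the guides, in front of the mouth.
- stain_vial_1: Small brown vial with a black cap, 22 mm across, 42 mm high, standing on the bench; origin at the centre of its underside. To be left alone.
- stain_vial_2: Small black vial with a black cap, 22 mm across, 42 mm high, standing on the bench; origin at the centre of its underside. To be left alone.
- cast: Yellow stone cast of a row of teeth, 63 x 70 mm, 28 mm high, on the bench; origin at the centre of its underside. To be left alone.
- press_bar (a point): Middle of the sleeved length of the flap's press bar, an 8 mm bar parallel to the push, right of the bay, from x = -105 to 55 mm in the bay frame; this point is at x = -25. Shut, the bar's centre is at y = -59, z = 41 in the bay frame; halfway down y = -64; at flap_hinge 1.05 y = -61 and its top is at z = 17; at 1.2 its top is at z = 13. A fingertip can slide along it.
Not all that is in view belongs to the job. Several things have the shape of the firing_tray; the one meant has the colours described above.

How it is judged:
On the way, in this order (a step that is already met when the one before it is completed fails the run):
1. the flap is held open by a finger while the tray is still outside (value of joint flap_hinge above 0.7 rad and x of firing_tray in the frame of bay below -0.01 m and contact force between the fingers and flap above 0.3 N), for 0.2 s.
2. the tray is home while a finger still holds the flap open (value of joint flap_hinge above 0.6 rad and distance between firing_tray and bay_home below 0.005 m and contact force between the fingers and flap above 0.3 N), for 0.1 s.
At the end, for the whole second after the job is handed in: The tray lies flat on the bay's floor within 5 mm of its home point against the end stop, at rest, and the flap is shut (below 0.06 rad) (distance between firing_tray and bay_home below 0.005 m and angle between firing_tray's own z axis and vertical below 0.05 rad and value of joint flap_hinge below 0.06 rad and linear speed of firing_tray below 0.01 m/s); the robot touches nothing.
It fails at once if the tray is lifted more than 8 mm off the bay's floor or tipped more than 0.25 rad (height (world z) of firing_tray above 0.02 m or angle between firing_tray's own z axis and vertical above 0.25 rad).
It fails at once if the flap and the tray knock together with more than 1 N (contact force between flap and firing_tray above 1 N).
It fails at once if a vial or the cast is moved by more than 10 mm (distance of any of stain_vial_1, stain_vial_2, cast from where it was at the start of the episode above 0.01 m).
It also fails if it takes over 38 s, if anything falls off the work surface, if the arm or the gripper's body presses on something with over 40 N, if the wrist force passes 120 N, or if a joint passes its speed limit or range.

## Working session

There is one attempt and no reset: what is moved stays moved. The work goes in short steps, Python scripts to look and compute and a tool call to move; the robot and the scene stay as the last step left them, time stands still between calls to the robot, and variables do not carry over. Pictures are saved under pics/ and viewed, and the job is handed in when it is done.

Besides the shell and the picture viewer there is one more tool, called after "Call:" as name(argument=value, ...), one argument or row to a line, values as JSON. move_arm: Moves the arm, as the interface text tells. Its arguments: {"type":"object","properties":{"steps":{"type":"array"},"newtons":{"type":"number"}},"required":["steps"]}

```bash
ls; mkdir -p pics; python3 - <<'E'
from station import status,cams,models
import cv2
o=status.get_obs()
for k,v in o.items(): print(k,v)
for c in ["top","side"]:
    r=cams.read_camera(c); cv2.imwrite(f"pics/{c}0.png",cv2.cvtColor(r["pixels"],cv2.COLOR_RGB2BGR))
    print(c,r["mtx"].tolist(),r["T"].round(4).tolist())
    for n in ["bay","bay_home","flap","firing_tray","press_bar","stain_vial_1","cast"]:
        try: print(n,[(round(d["score"],2),[round(float(x),1) for x in d["position"]]) for d in models.place_of(c,n)])
        except Exception as e: print(n,e)
E
```

```text
pics
t 0.0
q [-1.34111314  0.47779809  0.02232437  1.55644036 -0.01151072  1.10928895
 -0.08311189]
joint_vel [ 0.00034504  0.0004864  -0.00049685 -0.00111972  0.00070755 -0.00072423
  0.00010894]
joint_torque [ 1.60735271e-04 -5.96444285e+01  1.60823710e+00 -2.81199110e+01
  1.24725714e-02  9.12841293e-03  1.42596471e-05]
eef_pos [0.22349677 0.63629249 0.22293145]
tool_rot [-9.35964337e-05  1.68080532e-01  9.85772853e-01 -8.98621852e-04]
contact_force [ 0.0680425  -0.63790543  0.42877411]
torque [-0.0452295  0.0208992  0.0130542]
gripper_width 1.0025618211756067
top [[386.1842226218318, 0.0, 257.62479053423795], [0.0, 386.1842226218318, 189.5729269774031], [0.0, 0.0, 1.0]] [[-0.0202, -0.9952, 0.0959, 0.3886], [-0.9996, 0.0184, -0.0197, 0.4154], [0.0179, -0.0962, -0.9952, 0.9135], [0.0, 0.0, 0.0, 1.0]]
bay [(0.58, [167.6, 254.3])]
bay_home [(0.68, [150.4, 248.1])]
flap [(0.96, [156.4, 269.6])]
firing_tray [(0.61, [176.9, 258.3]), (0.59, [175.3, 323.2])]
press_bar [(0.67, [163.1, 284.9])]
stain_vial_1 [(0.57, [153.1, 189.5]), (0.41, [143.7, 208.0])]
cast [(0.74, [252.6, 225.2])]
side [[462.36819537188325, 0.0, 249.3319127448282], [0.0, 462.36819537188325, 188.3739147324884], [0.0, 0.0, 1.0]] [[0.8661, -0.2752, 0.4173, 0.1098], [-0.4994, -0.4387, 0.7471, -0.2408], [-0.0225, -0.8555, -0.5174, 0.494], [0.0, 0.0, 0.0, 1.0]]
bay [(0.63, [203.0, 278.0])]
bay_home [(0.96, [185.6, 289.8])]
flap [(0.74, [198.4, 294.9]), (0.58, [197.0, 290.8])]
firing_tray [(0.79, [202.6, 271.2])]
press_bar [(0.57, [196.7, 297.2])]
stain_vial_1 [(0.54, [161.6, 259.1]), (0.44, [170.3, 275.2])]
cast [(0.73, [211.9, 164.2])]
```

```bash
python3 - <<'E'
import cv2
for c,(r0,r1,c0,c1) in {"top":(100,290,140,390),"side":(120,270,130,380)}.items():
    a=cv2.imread(f"pics/{c}0.png"); cv2.imwrite(f"pics/{c}0z.png",cv2.resize(a[r0:r1,c0:c1],None,fx=3.1,fy=3.1,interpolation=cv2.INTER_CUBIC))
E
```

```text
(no output)
```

View pics/top0.png

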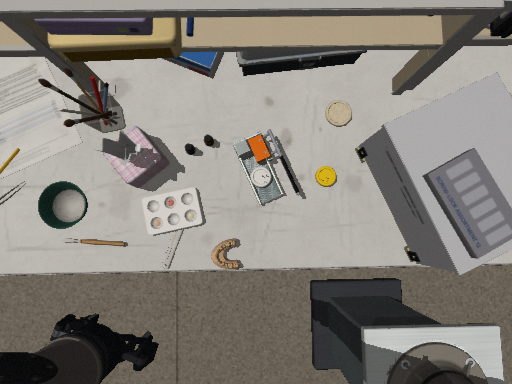

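View pics/side0.png

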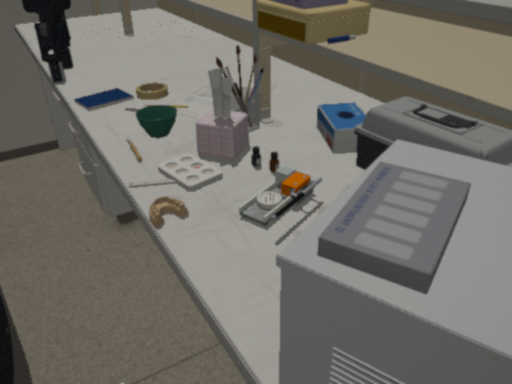

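View pics/top0z.png

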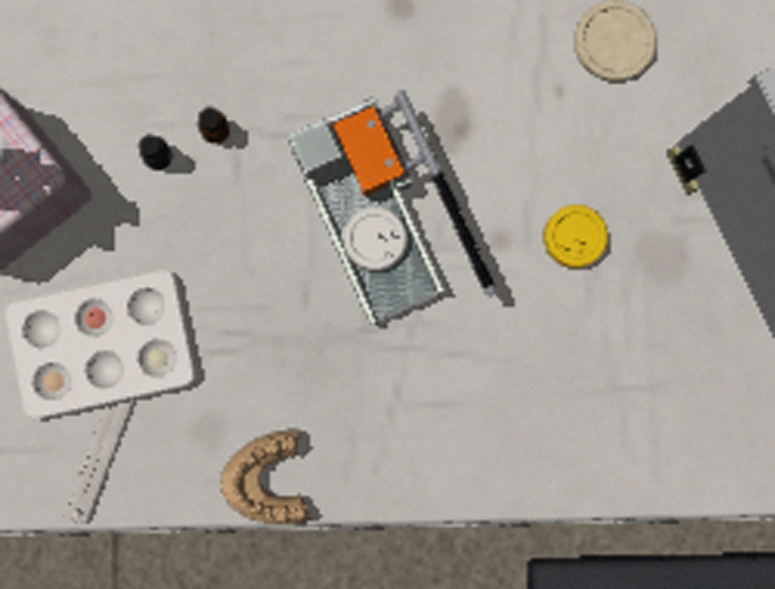

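View pics/side0z.png

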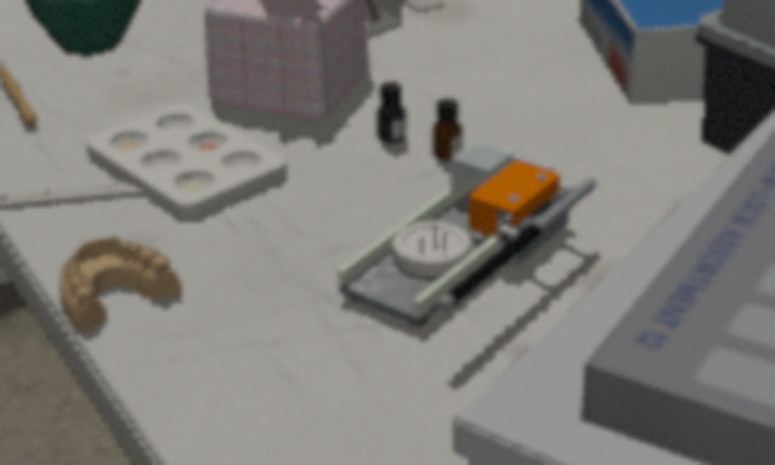

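The pictures show the white tray in the bay at about (260,178) in top and the orange flap at (260,149). The black sleeve runs from (281,156) to (298,194). The yellow and beige discs to the right are look-alikes. Next I fit the bay pose to points from both views.

```bash
cat > fit.py <<'E'
from station import status,cams,models
import numpy as np, cv2
from scipy.optimize import least_squares
cam={c:cams.read_camera(c) for c in ["top","side"]}
def proj(c,P):
    r=cam[c]; T=np.linalg.inv(r["T"]); p=np.atleast_2d(P)@T[:3,:3].T+T[:3,3]; q=p@r["mtx"].T; return q[:,:2]/q[:,2:]
def b2w(p,B):
    x,y,a=p; R=np.array([[np.cos(a),-np.sin(a),0],[np.sin(a),np.cos(a),0],[0,0,1]]); return np.atleast_2d(B)/1000@R.T+[x,y,0]
def onplane(c,uv,z):
    r=cam[c]; d=r["T"][:3,:3]@np.linalg.inv(r["mtx"])@[uv[0],uv[1],1]; o=r["T"][:3,3]; return o+d*(z-o[2])/d[2]
E
python3 - <<'E'
from fit import *
t=lambda u,v:(140+u/3.1,100+v/3.1); s=lambda u,v:(130+u/3.1,120+v/3.1)
obs=[("top",(-91,30,22),t(379,326)),("top",(-91,-30,22),t(451,293)),("top",(0,-4,42),t(368,192)),("top",(56,-4,42),t(333,122)),("top",(0,-36,42),t(405,174)),("top",(56,-36,42),t(373,107)),
("top",(-105,-59,41),t(491,292)),("top",(55,-59,41),t(403,93)),
("side",(-91,28,22),s(342,275)),("side",(-91,-28,22),s(419,303)),("side",(0,-4,42),s(470,192)),("side",(56,-4,42),s(530,160)),("side",(56,-36,42),s(558,174)),("side",(0,-36,42),s(499,206)),("side",(55,-59,41),s(593,182)),("side",(-105,-59,41),s(447,301))]
def res(p): return np.concatenate([(proj(c,b2w(p[:3],B))[0]-uv) for c,B,uv in obs])
f=least_squares(res,[.53,.41,.4],loss="soft_l1"); print(f.x); 
for (c,B,uv),r in zip(obs,res(f.x).reshape(-1,2)): print(c,B,r.round(1))
p=f.x
for c,n in [("top","firing_tray"),("side","firing_tray")]:
    for d in models.silhouettes(c,n)[:2]: print(n,c,d["score"],d["box"])
    for d in models.place_of(c,n)[:1]:
        w=onplane(c,d["position"][::-1],.012); print("tray",w); a=p[2]; dx,dy=w[:2]-p[:2]; print("bay",1e3*(np.cos(a)*dx+np.sin(a)*dy),1e3*(-np.sin(a)*dx+np.cos(a)*dy))
import json; json.dump(list(p),open("bay.json","w"))
# sleeve limits along the bar
for uv in [(438,175),(485,283)]:
    w=onplane("top",t(*uv),.041); a=p[2]; dx,dy=w[:2]-p[:2]; print("sleeve",1e3*(np.cos(a)*dx+np.sin(a)*dy),1e3*(-np.sin(a)*dx+np.cos(a)*dy))
# overlay
im=cv2.cvtColor(cam["top"]["pixels"],cv2.COLOR_RGB2BGR); im2=cv2.cvtColor(cam["side"]["pixels"],cv2.COLOR_RGB2BGR)
for k,(c,i,(r0,c0)) in enumerate([("top",im,(100,140)),("side",im2,(120,130))]):
    i=cv2.resize(i[r0:r0+170,c0:c0+250],None,fx=3.1,fy=3.1)
    for L in [[(-91,-26,12),(57,-26,12),(57,26,12),(-91,26,12),(-91,-26,12)],[(0,-4,42),(56,-4,42),(56,-36,42),(0,-36,42),(0,-4,42)],[(-105,-59,41),(55,-59,41)],[(-91,30,22),(57,30,22)],[(-91,-30,22),(57,-30,22)]]:
        q=((proj(c,b2w(p,L))-[c0,r0])*3.1).astype(int); cv2.polylines(i,[q.reshape(-1,1,2)],False,(255,0,255),1)
    cv2.imwrite(f"pics/ov_{c}.png",i)
E
```

```text
[0.53484103 0.39965467 0.4093462 ]
top (-91, 30, 22) [-1.4 -0.5]
top (-91, -30, 22) [-1.1 -0.6]
top (0, -4, 42) [-0.7 -0.2]
top (56, -4, 42) [0.4 0.4]
top (0, -36, 42) [ 0.  -0.1]
top (56, -36, 42) [ 0.2 -0.4]
top (-105, -59, 41) [ 0.8 -0.7]
top (55, -59, 41) [-0.3  0.6]
side (-91, 28, 22) [-0.6 -0.5]
side (-91, -28, 22) [-0.6  0.3]
side (0, -4, 42) [-0.2  1.2]
side (56, -4, 42) [-4.2 -0.2]
side (56, -36, 42) [ 0.7 -0.3]
side (0, -36, 42) [4.7 1.5]
side (55, -59, 41) [-0.5  1.1]
side (-105, -59, 41) [0.5 1.6]
firing_tray top 0.91 [324.8, 178.4, 23.9, 21.6]
firing_tray top 0.82 [260.2, 176.2, 18.2, 15.5]
tray [0.50224747 0.24756304 0.012     ]
bay -90.43465713780424 -126.55345045193417
firing_tray side 0.68 [270.5, 201.8, 22.3, 14.3]
tray [0.50215351 0.37985998 0.012     ]
bay -37.86539589989119 -5.14932134327328
sleeve -10.865088015864162 -57.82295766636806
sleeve -97.88210558972185 -55.39866556095344
```

View pics/ov_top.png

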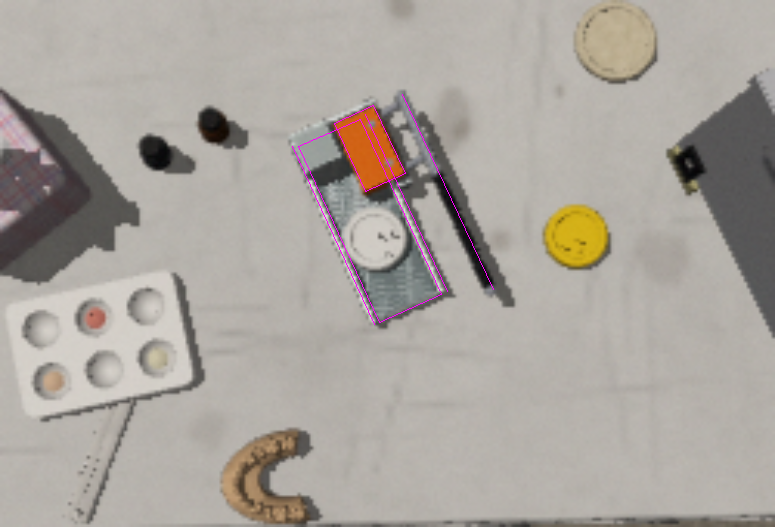

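View pics/ov_side.png

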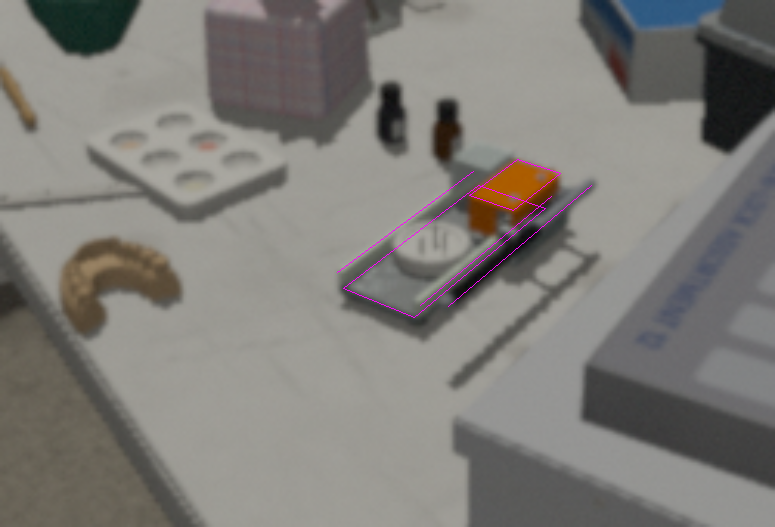

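Call:
move_arm(
  steps=[0.4, 3, -3.5, 0, 0, 0, 5.35, 0.4, 3.1, -3.7, 0, 0, 0, 5.35, 0.4, 3.1, -3.7, 0, 0, 0, 5.35, 0.4, 3.1, -3.7, 0, 0, 0, 5.35, 0.4, 3.1, -3.7, 0, 0, 0, 5.35, 0.4, 3.2, -3.7, 0, 0, 0, 5.35, 0.4, 3.2, -3.7, 0, 0, 0, 5.35, 0.4, 3.2, -3.6, 0, 0, 0, 5.35],
)

```text
t: 1.9
eef_pos: [0.4749, 0.3421, 0.2242]
tool_rot: [0.0, -0.205, 0.979, 0.0]
contact_force: [-0.1, 0.1, -0.7]
gripper_width: 0.702
```

Call:
move_arm(
  steps=[0.4, 0, 0, 0, 0, 0, 0, 0.4, 0, 0, 0, 0, 0, 0, 0.4, 0, 0, 0, 0, 0, 0, 0.4, 0, 0, 0, 0, 0, 0],
)

```text
t: 2.3
eef_pos: [0.4725, 0.3455, 0.2239]
tool_rot: [-0.0, -0.204, 0.979, 0.0]
contact_force: [-1.0, 0.5, -0.3]
gripper_width: 0.704
```

```bash
cat > where.py <<'E'
from fit import *
import json,sys
p=json.load(open("bay.json"))
o=status.get_obs(); a=p[2]
def w2b(w): dx,dy=w[0]-p[0],w[1]-p[1]; return np.array([1e3*(np.cos(a)*dx+np.sin(a)*dy),1e3*(-np.sin(a)*dx+np.cos(a)*dy),1e3*w[2] if len(w)>2 else 0])
def rot():
    from scipy.spatial.transform import Rotation as R
    q=o["tool_rot"]; return R.from_quat([q[1],q[2],q[3],q[0]]).as_matrix()
def show(tag,z=True):
    for c,(r0,r1,c0,c1) in {"top":(110,230,170,370),"side":(130,260,190,390)}.items():
        i=cv2.cvtColor(cam[c]["pixels"],cv2.COLOR_RGB2BGR)[r0:r1,c0:c1]; cv2.imwrite(f"pics/{c}_{tag}.png",cv2.resize(i,None,fx=4,fy=4,interpolation=cv2.INTER_CUBIC))
print("t",round(o["t"],2),"tcp",o["eef_pos"].round(4),"bay",w2b(o["eef_pos"]).round(1),"w",round(o["gripper_width"],3),"F",np.round(o["contact_force"],2))
M=rot(); print("tool y in bay deg",np.degrees(np.arctan2(M[1,1],M[0,1])-a),"z",M[:,2].round(4))
if len(sys.argv)>1: show(sys.argv[1])
E
python3 where.py a; python3 - <<'E'
import sys; sys.argv=["x"]
exec(open("where.py").read())
print("tray",w2b(onplane("top",(140+375/3.1,100+238/3.1),.023)))
E
```

```text
t 2.4 tcp [0.4727 0.3452 0.2239] bay [-78.7 -25.2 223.9] w 0.703 F [0.04 0.37 0.05]
tool y in bay deg 90.12590108871149 z [-2.e-04  3.e-04 -1.e+00]
t 2.5 tcp [0.473  0.3447 0.2239] bay [-78.6 -25.8 223.9] w 0.701 F [0.01 0.67 0.42]
tool y in bay deg 90.08580290274486 z [-2.e-04  1.e-04 -1.e+00]
tray [-32.28839269   2.75023115  23.        ]
```

View pics/top_a.png

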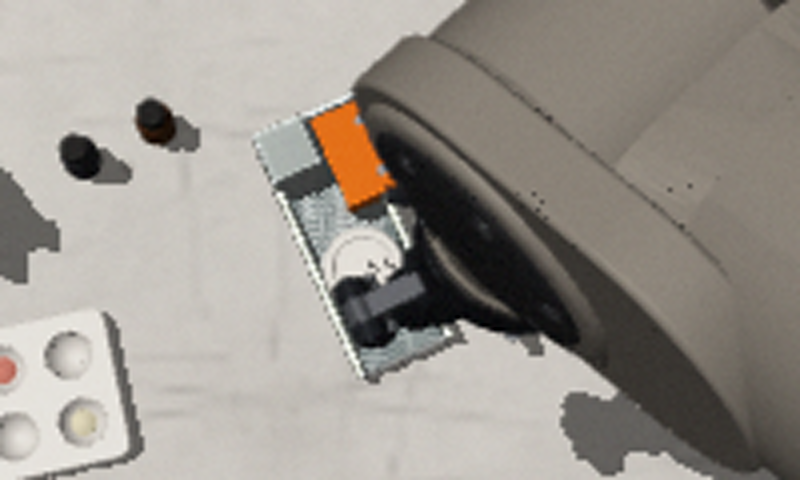

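View pics/side_a.png

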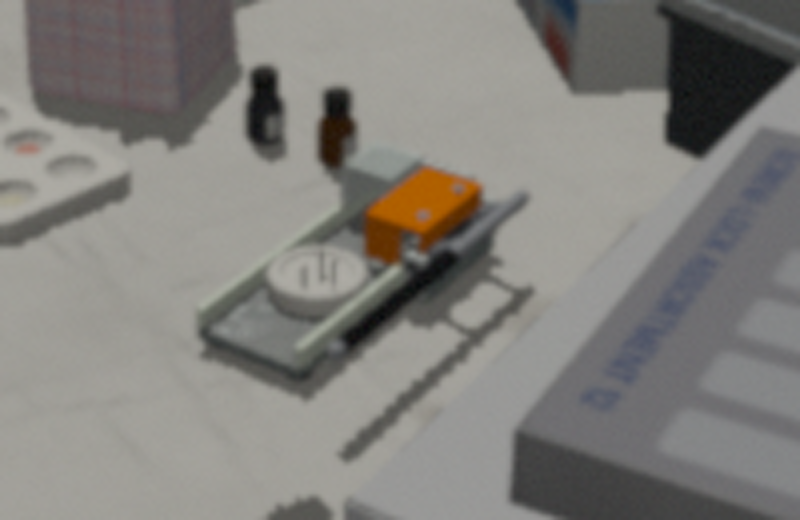

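Call:
move_arm(
  steps=[0.4, -0.2, -0.4, -3, 0, 0, 0, 0.4, 0, 0, -4, 0, 0, 0, 0.4, 0, 0, -4, 0, 0, 0, 0.4, 0, 0, -2.0, 0, 0, 0, 0.4, 0, 0, 0, 0, 0, 0, 0.4, 0, 0, 0, 0, 0, 0],
)

```text
t: 3.1
eef_pos: [0.4718, 0.3404, 0.0944]
tool_rot: [0.0, -0.203, 0.979, 0.0]
contact_force: [-0.0, 0.7, 1.1]
gripper_width: 0.699
```

```bash
python3 where.py b
```

```text
t 3.2 tcp [0.4727 0.3409 0.0956] bay [-80.4 -29.2  95.6] w 0.702 F [-0.28 -0.26 -0.56]
tool y in bay deg 90.00388362078994 z [ 0.0022  0.0019 -1.    ]
```

View pics/side_b.png

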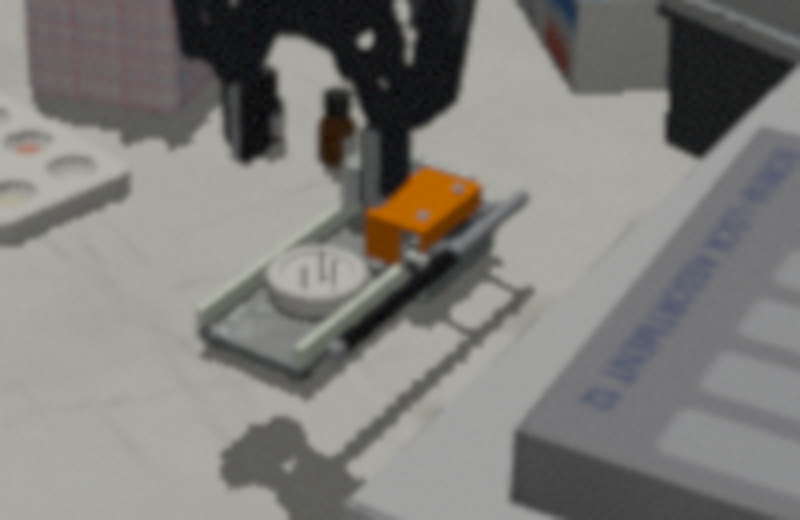

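View pics/top_b.png

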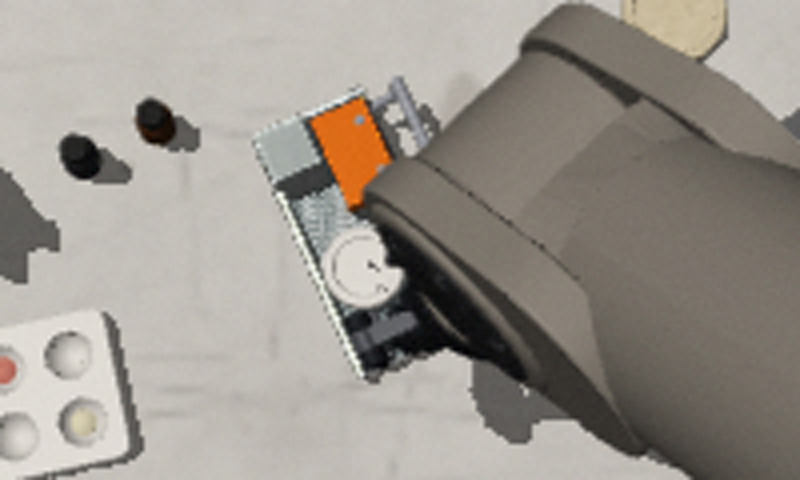

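```bash
python3 - <<'E'
import sys; sys.argv=["x"]
exec(open("where.py").read())
b=w2b(o["eef_pos"])
for L in (15,20,25):
  for s in (-1,1):
    for ox,oy in ((-11,0),(11,0),(-11,7),(-11,14)):
      B=[b[0]+ox,b[1]+s*(29.8+oy),b[2]-L]; print(L,s,ox,oy,((proj("side",b2w(p,B))[0]-[190,130])*4).round())
E
```

```text
t 3.3 tcp [0.4726 0.3407 0.0956] bay [-80.6 -29.3  95.6] w 0.699 F [ 0.4  -0.32  0.35]
tool y in bay deg 89.99043137435307 z [ 0.0022  0.0019 -1.    ]
15 -1 -11 0 [358. 263.]
15 -1 11 0 [386. 240.]
15 -1 -11 7 [372. 268.]
15 -1 -11 14 [386. 273.]
15 1 -11 0 [243. 221.]
15 1 11 0 [273. 201.]
15 1 -11 7 [231. 217.]
15 1 -11 14 [218. 212.]
20 -1 -11 0 [357. 273.]
20 -1 11 0 [386. 250.]
20 -1 -11 7 [371. 278.]
20 -1 -11 14 [385. 283.]
20 1 -11 0 [244. 231.]
20 1 11 0 [273. 210.]
20 1 -11 7 [231. 227.]
20 1 -11 14 [218. 222.]
25 -1 -11 0 [357. 283.]
25 -1 11 0 [385. 260.]
25 -1 -11 7 [371. 288.]
25 -1 -11 14 [385. 293.]
25 1 -11 0 [244. 241.]
25 1 11 0 [273. 220.]
25 1 -11 7 [231. 236.]
25 1 -11 14 [218. 232.]
```

```bash
python3 where.py c; python3 - <<'E'
import cv2
i=cv2.imread("pics/side_c.png"); 
cv2.imwrite("pics/side_c2.png",cv2.resize(cv2.convertScaleAbs(i[:330,180:500],alpha=2.2,beta=10),None,fx=1.8,fy=1.8))
E
```

```text
t 3.4 tcp [0.4723 0.3403 0.0951] bay [-81.  -29.5  95.1] w 0.7 F [ 0.13  0.3  -0.62]
tool y in bay deg 89.98598482074458 z [ 0.0016  0.0014 -1.    ]
```

View pics/side_c2.png

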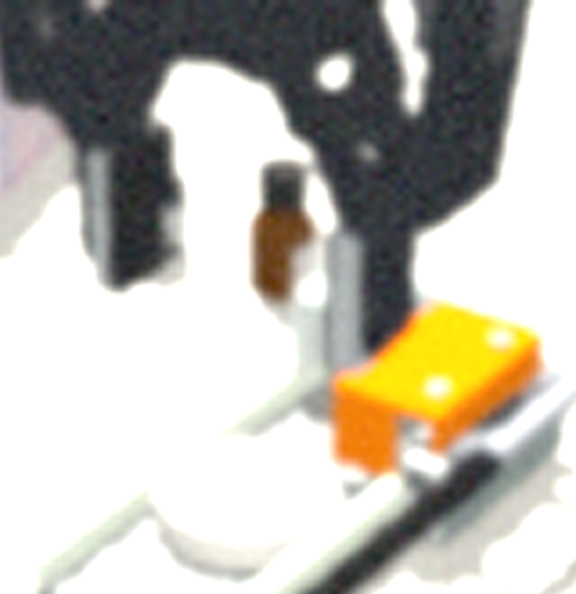

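Call:
move_arm(
  steps=[0.4, 0, 0, -0.8, 0, 0, 0, 0.4, 0, 0, -0.8, 0, 0, 0, 0.4, 0, 0, 0, 0, 0, 0, 0.4, 0, 0, 0, 0, 0, 0],
)

```text
t: 3.8
eef_pos: [0.4714, 0.3396, 0.0773]
tool_rot: [-0.001, -0.203, 0.979, -0.0]
contact_force: [0.2, 0.1, -0.4]
gripper_width: 0.702
```

```bash
python3 where.py d; python3 - <<'E'
import cv2
i=cv2.imread("pics/side_d.png"); 
cv2.imwrite("pics/side_d2.png",cv2.resize(cv2.convertScaleAbs(i[:400,100:560],alpha=1.8,beta=10),None,fx=1.5,fy=1.5))
E
```

```text
t 3.9 tcp [0.4717 0.3399 0.0778] bay [-81.7 -29.7  77.8] w 0.705 F [ 0.73 -0.01 -0.41]
tool y in bay deg 89.98798308555874 z [-1.e-04 -1.e-04 -1.e+00]
```

View pics/side_d2.png

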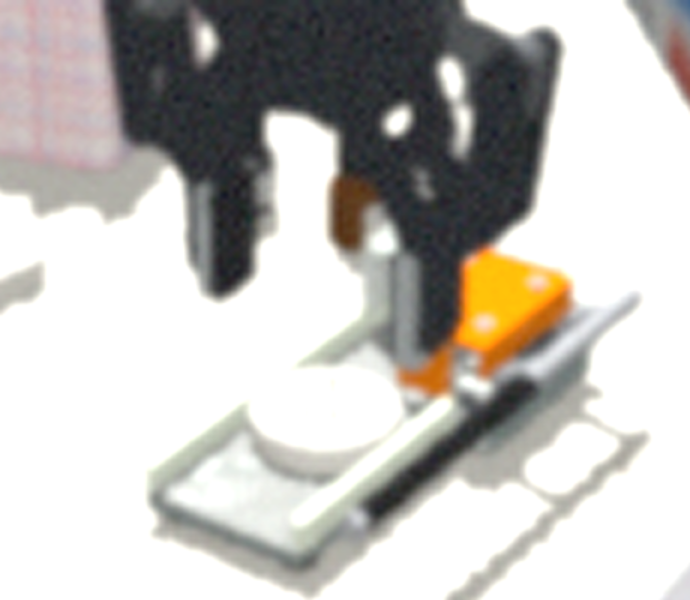

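View pics/top_d.png

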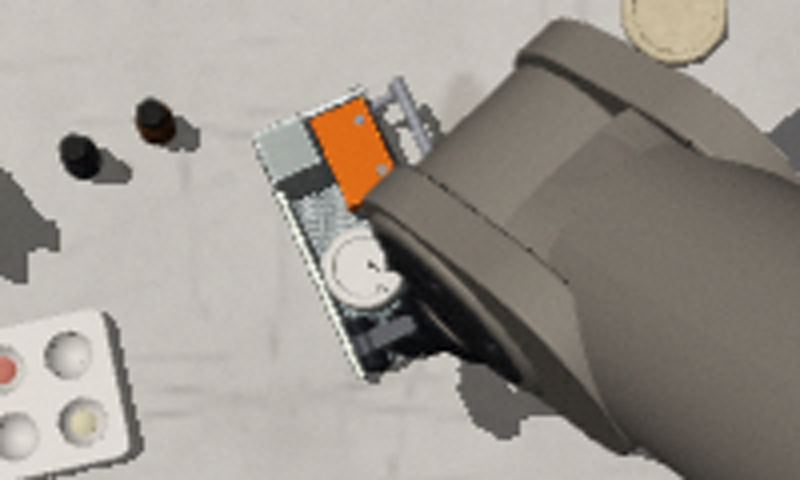

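```bash
python3 - <<'E'
import sys; sys.argv=["x"]
exec(open("where.py").read())
b=w2b(o["eef_pos"])
for z in (60,90,130):
  print(z,[((proj("top",b2w(p,[b[0]+ox,b[1]+oy,z]))[0]-[170,110])*4).round().tolist() for ox,oy in ((-11,30),(11,30),(11,44),(-11,44))])
  print(z,[((proj("side",b2w(p,[b[0]+ox,b[1]+oy,z]))[0]-[190,130])*4).round().tolist() for ox,oy in ((-11,30),(11,30),(11,44),(-11,44))])
print(o["q"].round(4).tolist(), o["joint_torque"].round(1))
i=cv2.cvtColor(cam["top"]["pixels"],cv2.COLOR_RGB2BGR)[170:220,240:300]
cv2.imwrite("pics/top_d3.png",cv2.resize(cv2.convertScaleAbs(i,alpha=2.5,beta=10),None,fx=12,fy=12,interpolation=cv2.INTER_CUBIC))
E
```

```text
t 4.0 tcp [0.4718 0.34   0.0781] bay [-81.6 -29.6  78.1] w 0.701 F [ 0.08  0.11 -0.45]
tool y in bay deg 89.99172197596431 z [ 2.e-04  2.e-04 -1.e+00]
60 [[415.0, 355.0], [398.0, 319.0], [375.0, 329.0], [392.0, 365.0]]
60 [[243.0, 262.0], [272.0, 241.0], [247.0, 232.0], [218.0, 253.0]]
90 [[418.0, 351.0], [401.0, 314.0], [377.0, 324.0], [395.0, 362.0]]
90 [[242.0, 204.0], [271.0, 183.0], [246.0, 174.0], [216.0, 195.0]]
130 [[423.0, 345.0], [405.0, 306.0], [380.0, 317.0], [398.0, 356.0]]
130 [[240.0, 122.0], [270.0, 102.0], [244.0, 94.0], [213.0, 113.0]]
[-0.7212, 0.5014, -0.0135, 1.902, 0.0096, 0.7379, 1.2398] [ -0.  -54.    1.1 -21.1   0.    0.    0. ]
```

View pics/top_d3.png

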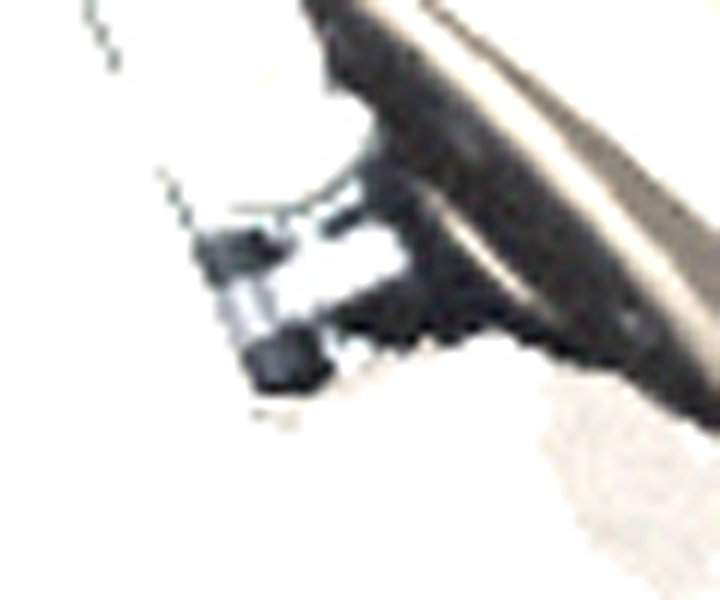

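```bash
python3 - <<'E'
import cv2
i=cv2.imread("pics/side_d.png"); 
cv2.imwrite("pics/side_d4.png",cv2.resize(i[100:400,180:480],None,fx=2,fy=2,interpolation=cv2.INTER_CUBIC))
E
```

```text
(no output)
```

View pics/side_d4.png

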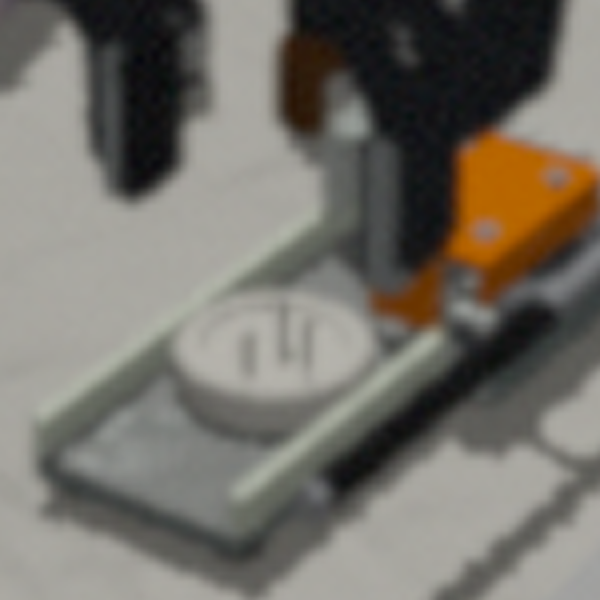

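Call:
move_arm(
  steps=[0.4, 0, 0, -0.5, 0, 0, 0, 0.4, 0, 0, -0.5, 0, 0, 0, 0.4, 0, 0, -0.5, 0, 0, 0, 0.4, 0, 0, 0, 0, 0, 0, 0.4, 0, 0, 0, 0, 0, 0],
)

```text
t: 4.5
eef_pos: [0.4716, 0.3397, 0.0626]
tool_rot: [-0.0, -0.203, 0.979, -0.0]
contact_force: [-0.1, 0.1, 0.7]
gripper_width: 0.701
```

```bash
cat > zz.sh <<'E'
python3 where.py $1; python3 - <<P
import cv2
i=cv2.imread("pics/side_$1.png")
cv2.imwrite("pics/side_$1z.png",cv2.resize(i[100:440,100:500],None,fx=1.6,fy=1.6,interpolation=cv2.INTER_CUBIC))
P
E
bash zz.sh e
```

```text
t 4.6 tcp [0.4718 0.34   0.063 ] bay [-81.6 -29.7  63. ] w 0.699 F [-0.72  0.27  0.97]
tool y in bay deg 89.99024791469985 z [ 2.e-04  2.e-04 -1.e+00]
```

View pics/side_ez.png

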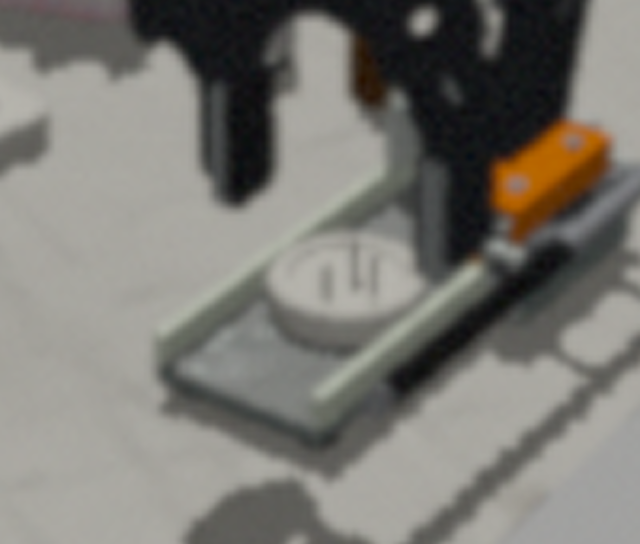

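Call:
move_arm(
  steps=[0.4, 0, 0, -0.5, 0, 0, 0, 0.4, 0, 0, -0.5, 0, 0, 0, 0.4, 0, 0, -0.5, 0, 0, 0, 0.4, 0, 0, -0.4, 0, 0, 0, 0.4, 0, 0, 0, 0, 0, 0, 0.4, 0, 0, 0, 0, 0, 0],
)

```text
t: 5.2
eef_pos: [0.4717, 0.3398, 0.0437]
tool_rot: [-0.0, -0.203, 0.979, -0.0]
contact_force: [-0.1, 0.6, 0.9]
gripper_width: 0.697
```

```bash
bash zz.sh f
```

```text
t 5.3 tcp [0.4718 0.34   0.044 ] bay [-81.6 -29.7  44. ] w 0.703 F [-0.72  0.36 -0.5 ]
tool y in bay deg 89.99163039777092 z [ 2.e-04  2.e-04 -1.e+00]
```

View pics/side_fz.png

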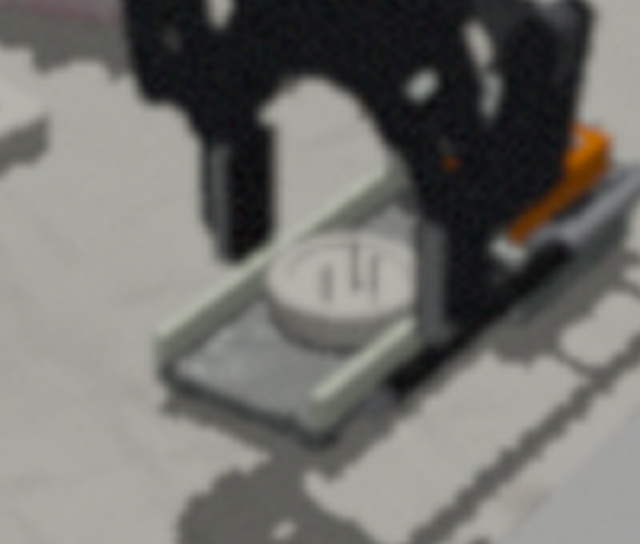

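Call:
move_arm(
  steps=[0.4, 0, 0, -0.4, 0, 0, 0, 0.4, 0, 0, -0.3, 0, 0, 0, 0.4, 0, 0, -0.3, 0, 0, 0, 0.4, 0, 0, 0, 0, 0, 0, 0.4, 0, 0, 0, 0, 0, 0],
)

```text
t: 5.8
eef_pos: [0.4716, 0.3398, 0.0338]
tool_rot: [-0.0, -0.203, 0.979, -0.0]
contact_force: [-0.0, -0.2, -0.8]
gripper_width: 0.699
```

```bash
bash zz.sh g
```

```text
t 5.9 tcp [0.4718 0.3399 0.034 ] bay [-81.6 -29.7  34. ] w 0.699 F [-0.16  0.11  0.07]
tool y in bay deg 89.9894303301778 z [ 1.e-04  1.e-04 -1.e+00]
```

View pics/side_gz.png

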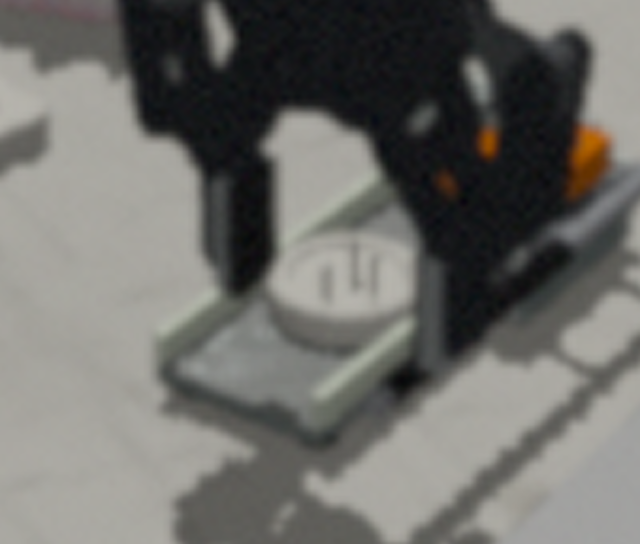

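Call:
move_arm(
  steps=[0.4, -0.06, 0.14, 0, 0, 0, 0, 0.4, 0, 0, -0.3, 0, 0, 0, 0.4, 0, 0, -0.3, 0, 0, 0, 0.4, 0, 0, 0, 0, 0, 0, 0.4, 0, 0, 0, 0, 0, 0],
)

```text
t: 6.4
eef_pos: [0.4718, 0.3405, 0.028]
tool_rot: [0.0, -0.203, 0.979, -0.0]
contact_force: [2.6, -3.6, 4.0]
gripper_width: 0.701
```

```bash
bash zz.sh h
```

```text
t 6.5 tcp [0.4718 0.3405 0.0281] bay [-81.4 -29.1  28.1] w 0.7 F [ 2.08 -3.95  4.6 ]
tool y in bay deg 89.94006551869084 z [ 6.e-04 -6.e-04 -1.e+00]
```

View pics/side_hz.png

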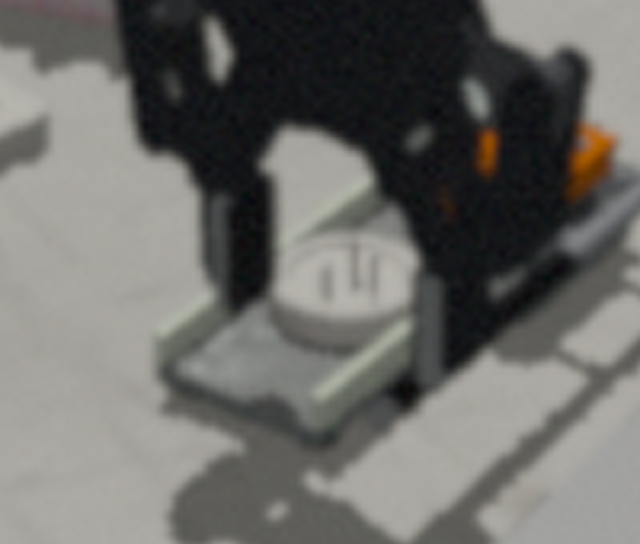

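View pics/top_h.png

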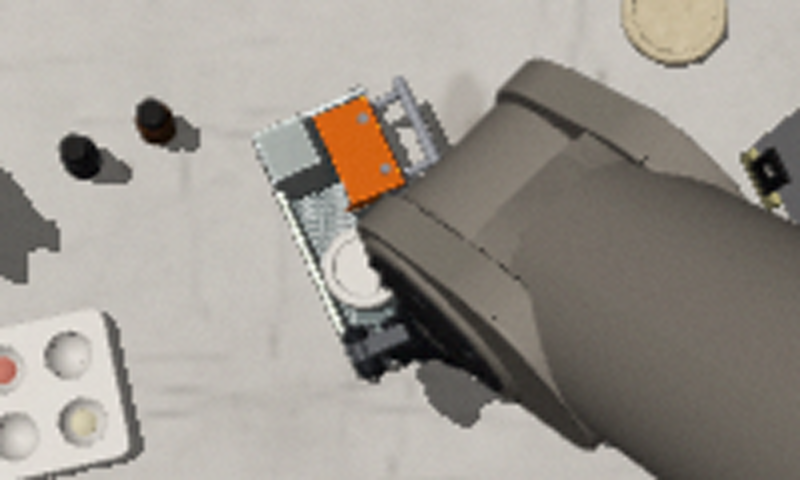

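Call:
move_arm(
  steps=[0.4, 0, 0, 0.8, 0, 0, 0, 0.4, -0.2, 0.46, 0, 0, 0, 0, 0.4, 0, 0, -0.4, 0, 0, 0, 0.4, 0, 0, -0.2, 0, 0, 0, 0.4, 0, 0, -0.2, 0, 0, 0, 0.4, 0, 0, 0, 0, 0, 0, 0.4, 0, 0, 0, 0, 0, 0],
)

```text
t: 7.2
eef_pos: [0.4694, 0.3456, 0.0279]
tool_rot: [0.0, -0.203, 0.979, -0.0]
contact_force: [1.6, -2.3, 4.6]
gripper_width: 0.701
```

```bash
bash zz.sh i
```

```text
t 7.3 tcp [0.4694 0.3456 0.028 ] bay [-81.6 -23.5  28. ] w 0.701 F [ 1.66 -2.11  3.37]
tool y in bay deg 89.96716858029129 z [ 2.e-04 -1.e-04 -1.e+00]
```

View pics/side_iz.png

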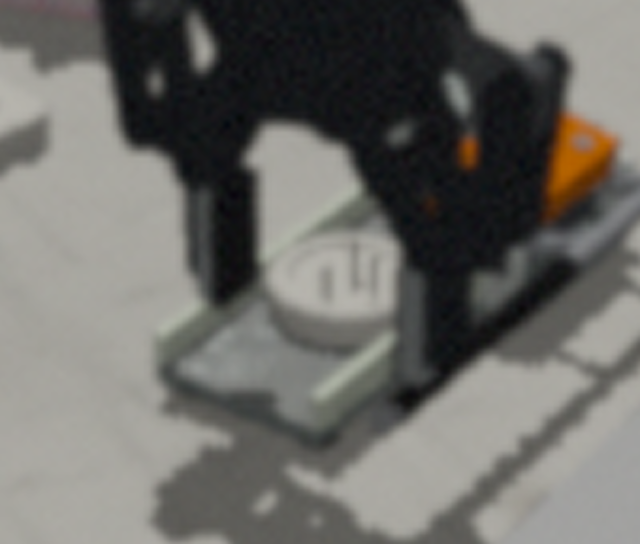

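Call:
move_arm(
  steps=[0.4, 0.1, -0.23, -0.2, 0, 0, 0, 0.4, 0, 0, -0.3, 0, 0, 0, 0.4, 0, 0, -0.3, 0, 0, 0, 0.4, 0, 0, 0, 0, 0, 0],
)

```text
t: 7.7
eef_pos: [0.4699, 0.3432, 0.0193]
tool_rot: [-0.0, -0.203, 0.979, -0.0]
contact_force: [2.0, -1.8, 3.2]
gripper_width: 0.701
```

```bash
bash zz.sh j
```

```text
t 7.8 tcp [0.4699 0.3433 0.0196] bay [-82.  -25.9  19.6] w 0.695 F [ 1.01 -2.1   2.76]
tool y in bay deg 89.98375498955319 z [-6.e-04 -6.e-04 -1.e+00]
```

View pics/side_jz.png

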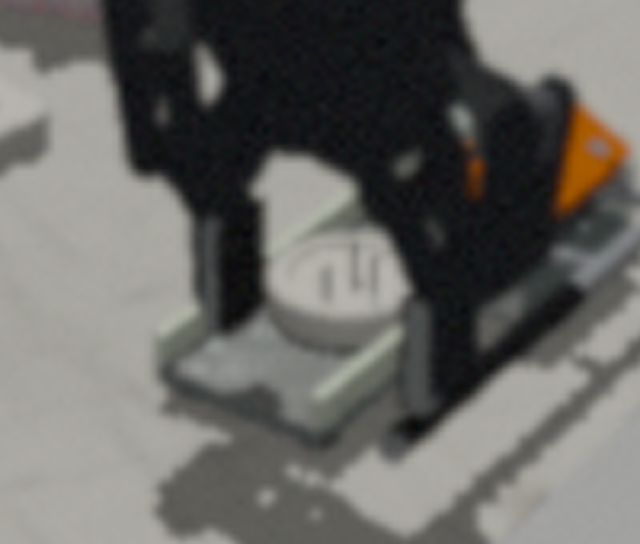

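View pics/top_j.png

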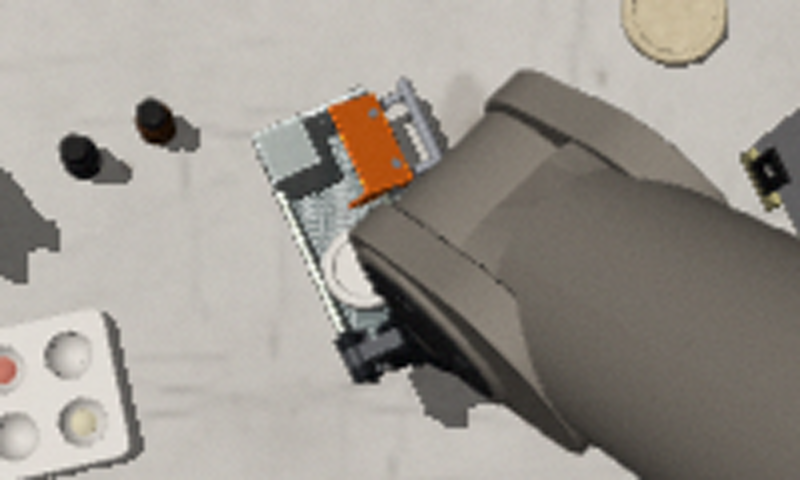

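Call:
move_arm(
  steps=[0.4, 0.06, -0.14, -0.3, 0, 0, 0, 0.4, 0, 0, -0.3, 0, 0, 0, 0.4, 0, 0, -0.3, 0, 0, 0, 0.4, 0, 0, 0, 0, 0, 0],
)

```text
t: 8.2
eef_pos: [0.4704, 0.3425, 0.0105]
tool_rot: [-0.0, -0.203, 0.979, 0.0]
contact_force: [-0.3, -0.1, 2.3]
gripper_width: 0.703
```

```bash
bash zz.sh k
```

```text
t 8.3 tcp [0.4704 0.3424 0.0108] bay [-81.9 -26.8  10.8] w 0.705 F [-1.05  0.14  3.28]
tool y in bay deg 90.00970187932295 z [-4.e-04  1.e-04 -1.e+00]
```

View pics/side_kz.png

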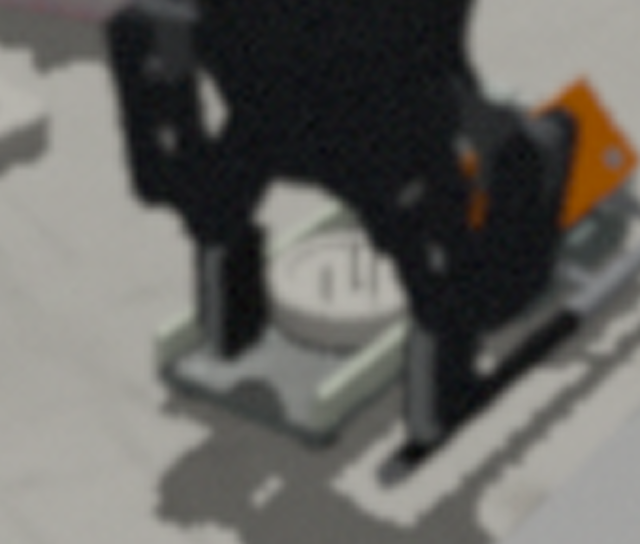

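View pics/top_k.png

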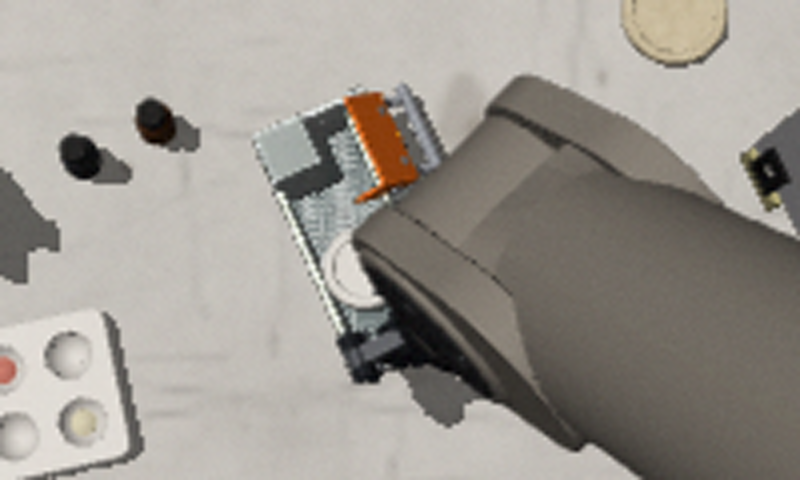

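Call:
move_arm(
  steps=[0.4, 0, 0, -0.3, 0, 0, 0, 0.4, 0, 0, -0.3, 0, 0, 0, 0.4, 0, 0, -0.2, 0, 0, 0, 0.4, 0, 0, 0, 0, 0, 0],
)

```text
t: 8.7
eef_pos: [0.4704, 0.3433, 0.0029]
tool_rot: [0.0, -0.204, 0.979, 0.001]
contact_force: [-2.9, 2.8, 4.9]
gripper_width: 0.699
```

```bash
bash zz.sh l
```

```text
t 8.8 tcp [0.4705 0.3431 0.003 ] bay [-81.5 -26.3   3. ] w 0.701 F [-2.91  3.86  5.62]
tool y in bay deg 90.03374310770901 z [ 1.e-04  1.e-03 -1.e+00]
```

View pics/side_lz.png

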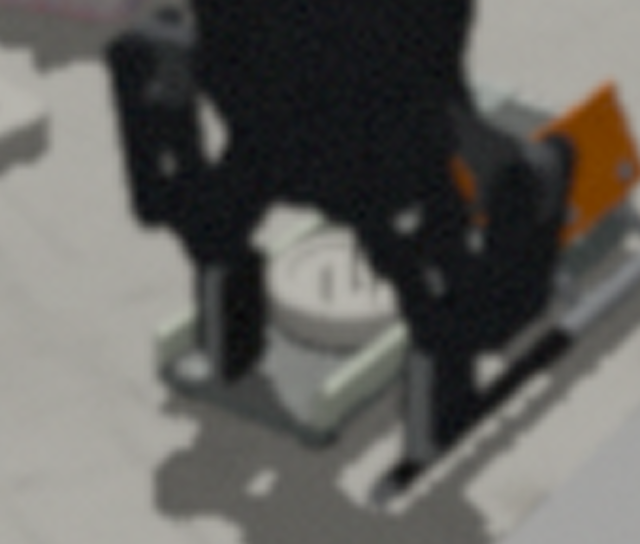

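View pics/top_l.png

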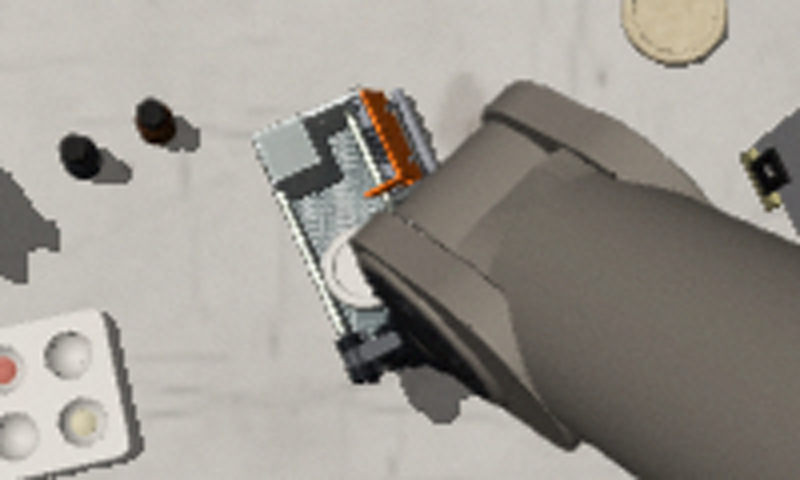

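```bash
python3 - <<'E'
import sys; sys.argv=["x"]
exec(open("where.py").read())
for th in (.7,.8,.9,1.0,1.1,1.2):
  c,s=np.cos(th),np.sin(th); P=[56,-36+32*c-17*s,25+32*s+17*c]; Q=[0,P[1],P[2]]
  print(th,proj("side",b2w(p,P))[0].round(1),proj("top",b2w(p,P))[0].round(1),proj("top",b2w(p,[56,-36+0*c-17*s,25+17*c]))[0].round(1))
  # bar end far
  print("   bar far end",proj("top",b2w(p,[55,-36-23*c-16*s,25+16*c-23*s]))[0].round(1), "front side view",proj("side",b2w(p,[-105,-36-23*c-16*s,25+16*c-23*s]))[0].round(1))
E
```

```text
t 8.9 tcp [0.4705 0.3431 0.0031] bay [-81.5 -26.3   3.1] w 0.701 F [-3.38  2.39  5.27]
tool y in bay deg 90.02742704645432 z [ 1.0e-04  1.1e-03 -1.0e+00]
0.7 [305.1 166.6] [255.2 134.8] [264.7 132.6]
   bar far end [271.2 131.7] front side view [277.  228.5]
0.8 [306.7 166.5] [256.6 134. ] [265.2 132.5]
   bar far end [271. 132.] front side view [276.8 229.8]
0.9 [308.2 166.6] [258.  133.3] [265.6 132.5]
   bar far end [270.7 132.4] front side view [276.5 230.9]
1.0 [309.8 166.9] [259.5 132.6] [266.  132.4]
   bar far end [270.3 132.9] front side view [276.  231.9]
1.1 [311.5 167.3] [261. 132.] [266.3 132.4]
   bar far end [269.8 133.3] front side view [275.4 232.9]
1.2 [313.1 168. ] [262.4 131.3] [266.5 132.5]
   bar far end [269.2 133.8] front side view [274.7 233.7]
```

Call:
move_arm(
  steps=[0.4, 0.4, 0.06, 0, 0, 0, 0, 0.4, 0.46, 0.2, 0, 0, 0, 0, 0.4, 0.46, 0.2, 0, 0, 0, 0, 0.4, 0.46, 0.2, 0, 0, 0, 0, 0.4, 0.46, 0.2, 0, 0, 0, 0, 0.4, 0, 0, 0, 0, 0, 0],
)

```text
t: 9.5
eef_pos: [0.4943, 0.3503, 0.0028]
tool_rot: [0.0, -0.203, 0.979, -0.0]
contact_force: [1.2, -3.4, 1.9]
gripper_width: 0.7
```

```bash
bash zz.sh m
```

```text
t 9.6 tcp [0.4942 0.3503 0.0029] bay [-56.9 -29.1   2.9] w 0.703 F [ 1.67 -3.43  1.83]
tool y in bay deg 89.95424316220489 z [ 1.4e-03 -2.0e-04 -1.0e+00]
```

View pics/side_mz.png

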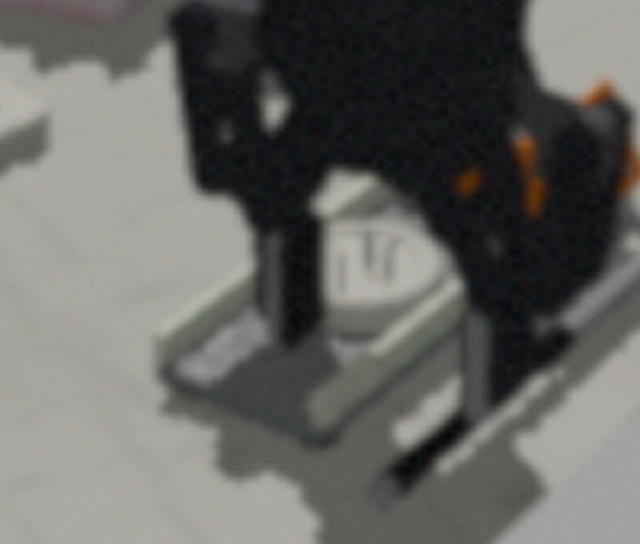

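View pics/top_m.png

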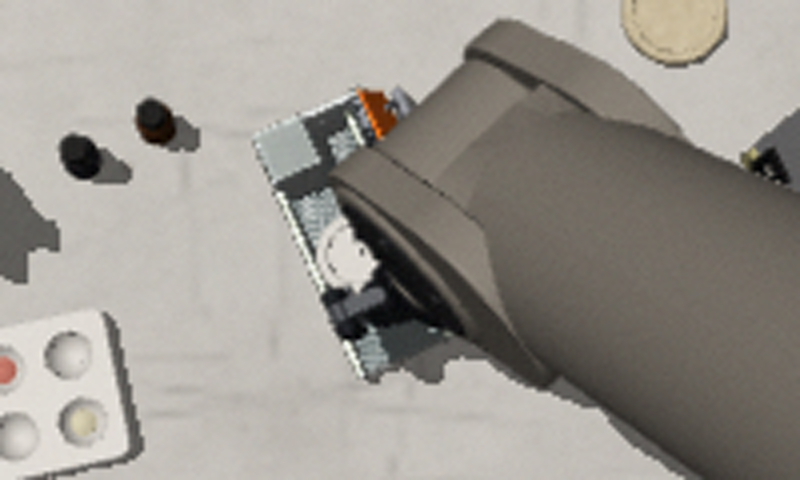

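Call:
move_arm(
  steps=[0.4, -0.04, 0.09, 0.2, 0, 0, 0, 0.4, -0.08, 0.18, 0, 0, 0, 0, 0.4, 0, 0, 0, 0, 0, 0],
)

```text
t: 9.9
eef_pos: [0.4919, 0.355, 0.0054]
tool_rot: [0.001, -0.204, 0.979, 0.001]
contact_force: [1.3, -0.2, 2.9]
gripper_width: 0.698
```

```bash
bash zz.sh n
```

```text
t 10.0 tcp [0.492  0.355  0.0054] bay [-57.1 -23.9   5.4] w 0.698 F [ 1.22 -0.22  3.58]
tool y in bay deg 90.05756149956616 z [ 0.001  0.002 -1.   ]
```

View pics/side_nz.png

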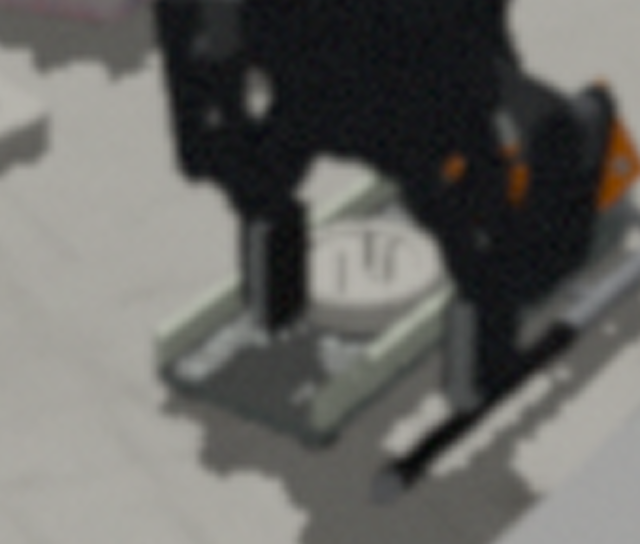

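Call:
move_arm(
  steps=[0.4, 0.46, 0.16, -0.1, 0, 0, 0, 0.4, 0.46, 0.2, 0, 0, 0, 0, 0.4, 0.46, 0.2, 0, 0, 0, 0, 0.4, 0.46, 0.2, 0, 0, 0, 0, 0.4, 0.46, 0.2, 0, 0, 0, 0, 0.4, 0, 0, 0, 0, 0, 0],
)

```text
t: 10.6
eef_pos: [0.5162, 0.3634, 0.004]
tool_rot: [0.001, -0.203, 0.979, 0.0]
contact_force: [0.5, -0.4, 3.8]
gripper_width: 0.7
```

```bash
bash zz.sh o
```

```text
t 10.7 tcp [0.5162 0.3633 0.0042] bay [-31.6 -25.9   4.2] w 0.701 F [ 0.48 -1.31  3.11]
tool y in bay deg 89.97547837996835 z [ 0.002  0.001 -1.   ]
```

View pics/side_oz.png

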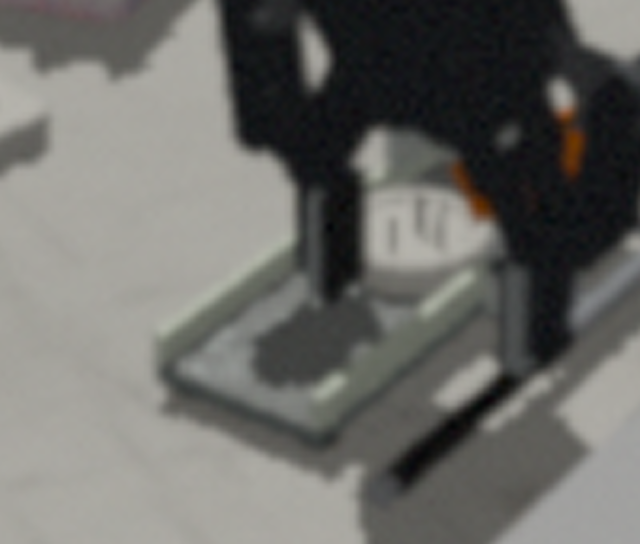

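View pics/top_o.png

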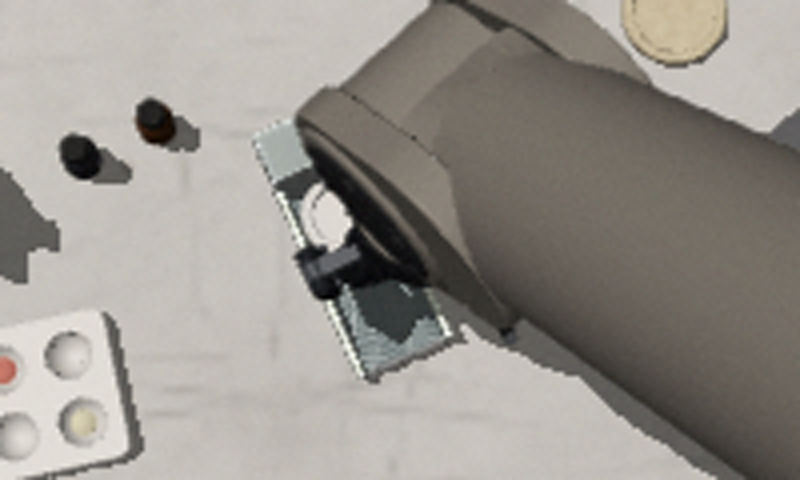

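Call:
move_arm(
  steps=[0.4, 0.33, 0.18, 0, 0, 0, 0, 0.4, 0.37, 0.16, 0, 0, 0, 0, 0.4, 0.37, 0.16, 0, 0, 0, 0, 0.4, 0.37, 0.16, 0, 0, 0, 0, 0.4, 0, 0, 0, 0, 0, 0],
)

```text
t: 11.2
eef_pos: [0.5301, 0.3701, 0.004]
tool_rot: [0.0, -0.203, 0.979, 0.0]
contact_force: [-1.1, -0.9, 3.4]
gripper_width: 0.702
```

```bash
bash zz.sh p
```

```text
t 11.3 tcp [0.5301 0.37   0.0041] bay [-16.1 -25.3   4.1] w 0.7 F [ 0.07 -0.62  2.79]
tool y in bay deg 89.99148994128952 z [ 1.4e-03  8.0e-04 -1.0e+00]
```

View pics/side_pz.png

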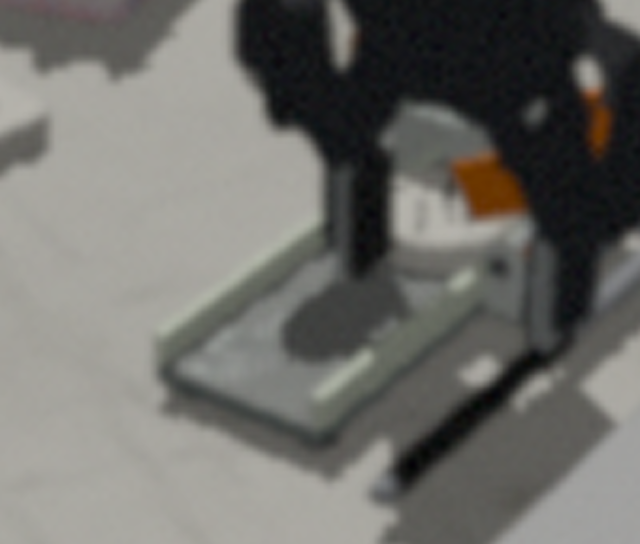

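View pics/top_p.png

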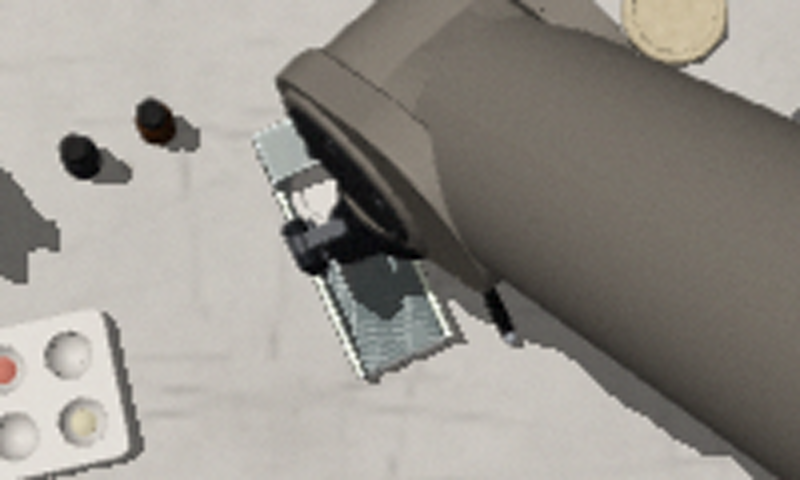

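Call:
move_arm(
  steps=[0.4, 0.28, 0.12, 0, 0, 0, 0, 0.4, 0.28, 0.12, 0, 0, 0, 0, 0.4, 0.28, 0.12, 0, 0, 0, 0, 0.4, 0, 0, 0, 0, 0, 0],
)

```text
t: 11.7
eef_pos: [0.5382, 0.3735, 0.0039]
tool_rot: [0.0, -0.203, 0.979, 0.0]
contact_force: [-1.6, -1.2, 3.7]
gripper_width: 0.697
```

```bash
bash zz.sh q
```

```text
t 11.8 tcp [0.5382 0.3735 0.004 ] bay [ -7.3 -25.3   4. ] w 0.697 F [-1.1  -1.06  3.32]
tool y in bay deg 89.9892544500363 z [ 9.e-04  5.e-04 -1.e+00]
```

View pics/side_qz.png

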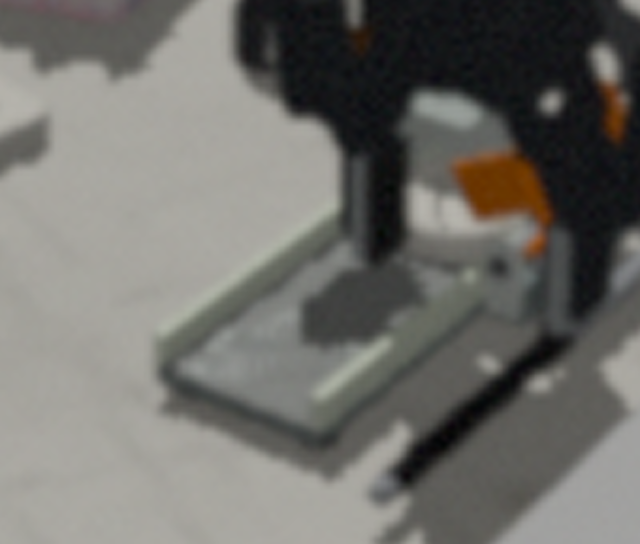

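Call:
move_arm(
  steps=[0.4, 0.18, 0.08, 0, 0, 0, 0, 0.4, 0.18, 0.08, 0, 0, 0, 0, 0.4, 0, 0, 0, 0, 0, 0],
)

```text
t: 12.1
eef_pos: [0.5415, 0.3749, 0.0039]
tool_rot: [0.0, -0.203, 0.979, 0.0]
contact_force: [-2.0, -1.4, 5.0]
gripper_width: 0.699
```

Call:
move_arm(
  steps=[0.4, 0.09, 0.04, 0, 0, 0, 0, 0.4, 0, 0, 0, 0, 0, 0],
)

```text
t: 12.3
eef_pos: [0.5422, 0.3753, 0.0039]
tool_rot: [-0.0, -0.203, 0.979, -0.0]
contact_force: [-2.6, -1.1, 3.6]
gripper_width: 0.701
```

Call:
move_arm(
  steps=[0.4, 0.09, 0.04, 0, 0, 0, 0, 0.4, 0, 0, 0, 0, 0, 0],
)

```text
t: 12.5
eef_pos: [0.5432, 0.3757, 0.0039]
tool_rot: [-0.0, -0.203, 0.979, -0.0]
contact_force: [-2.0, -1.5, 4.5]
gripper_width: 0.7
```

```bash
bash zz.sh r
```

```text
t 12.6 tcp [0.5432 0.3757 0.0039] bay [ -1.9 -25.3   3.9] w 0.702 F [-2.91 -0.76  3.24]
tool y in bay deg 89.98952330994098 z [ 1.e-04  1.e-04 -1.e+00]
```

View pics/side_rz.png

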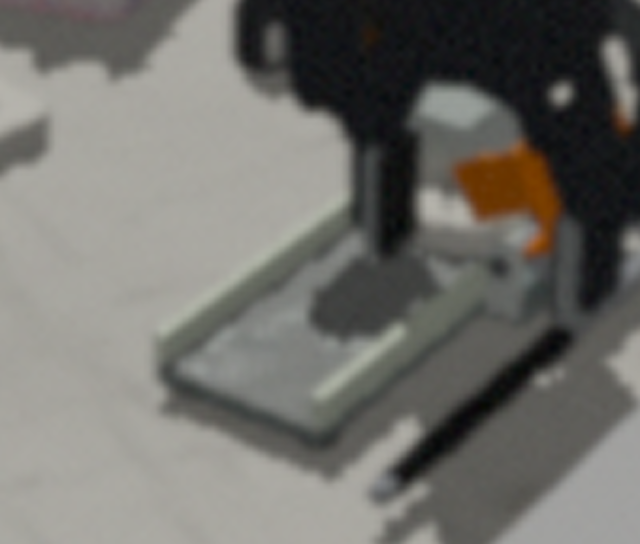

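View pics/top_r.png

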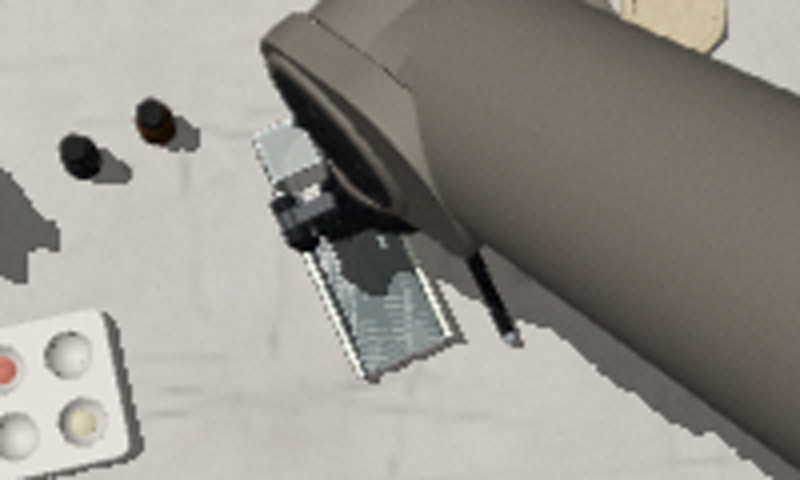

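Call:
move_arm(
  steps=[0.4, 0.09, 0.04, 0, 0, 0, 0, 0.4, 0, 0, 0, 0, 0, 0],
)

```text
t: 12.8
eef_pos: [0.5441, 0.3761, 0.0039]
tool_rot: [0.0, -0.203, 0.979, 0.0]
contact_force: [-2.2, -0.1, 3.3]
gripper_width: 0.694
```

Call:
move_arm(
  steps=[0.4, 0.09, 0.04, 0, 0, 0, 0, 0.4, 0, 0, 0, 0, 0, 0],
)

```text
t: 13.0
eef_pos: [0.545, 0.3765, 0.0039]
tool_rot: [0.0, -0.203, 0.979, 0.0]
contact_force: [-1.9, -0.8, 3.7]
gripper_width: 0.703
```

Call:
move_arm(
  steps=[0.4, 0.09, 0.04, 0, 0, 0, 0, 0.4, 0, 0, 0, 0, 0, 0],
)

```text
t: 13.2
eef_pos: [0.5458, 0.3768, 0.0039]
tool_rot: [-0.0, -0.203, 0.979, -0.0]
contact_force: [-2.9, -1.6, 3.9]
gripper_width: 0.705
```

Call:
move_arm(
  steps=[0.4, 0.09, 0.04, 0, 0, 0, 0, 0.4, 0, 0, 0, 0, 0, 0],
)

```text
t: 13.4
eef_pos: [0.546, 0.3769, 0.0037]
tool_rot: [-0.001, -0.203, 0.979, -0.0]
contact_force: [-5.1, -1.6, 5.3]
gripper_width: 0.702
```

Call:
move_arm(
  steps=[0.4, 0.09, 0.04, 0, 0, 0, 0, 0.4, 0, 0, 0, 0, 0, 0],
)

```text
t: 13.6
eef_pos: [0.5461, 0.377, 0.0036]
tool_rot: [-0.002, -0.203, 0.979, -0.001]
contact_force: [-6.6, -3.7, 6.8]
gripper_width: 0.701
```

```bash
bash zz.sh s; python3 - <<'P'
import cv2
i=cv2.imread("pics/side_s.png")
cv2.imwrite("pics/side_szz.png",cv2.resize(i[120:320,220:480],None,fx=3,fy=3,interpolation=cv2.INTER_CUBIC))
P
```

```text
t 13.7 tcp [0.5461 0.377  0.0037] bay [  1.3 -25.3   3.7] w 0.705 F [-6.14 -3.13  7.59]
tool y in bay deg 90.02871298073399 z [-0.0028 -0.0018 -1.    ]
```

View pics/side_szz.png

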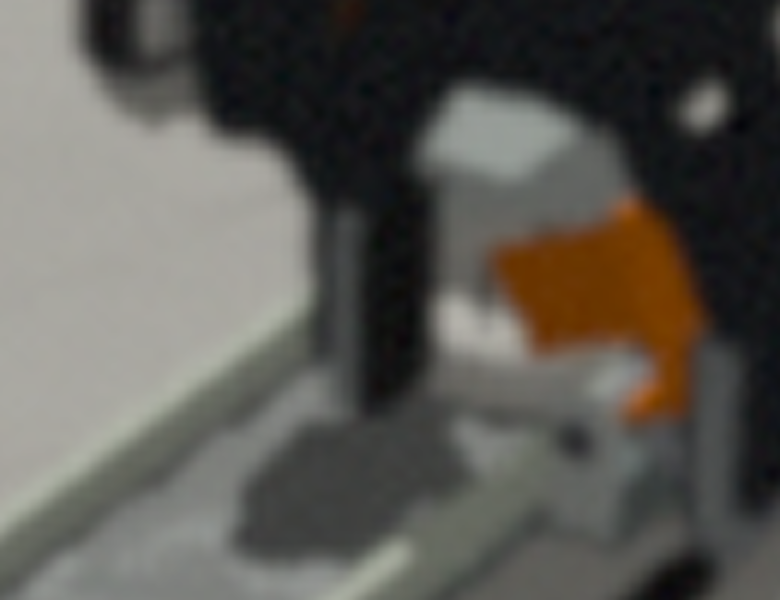

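View pics/top_s.png

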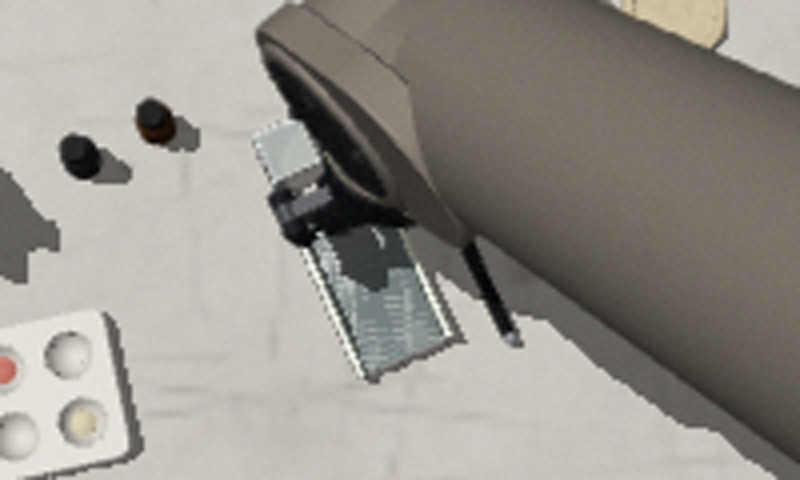

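Call:
move_arm(
  steps=[0.4, -0.18, -0.08, 0, 0, 0, 0, 0.4, -0.18, -0.08, 0, 0, 0, 0, 0.4, 0, 0, 0, 0, 0, 0],
)

```text
t: 14.0
eef_pos: [0.5455, 0.3765, 0.0045]
tool_rot: [0.002, -0.203, 0.979, 0.0]
contact_force: [1.8, 0.1, 3.7]
gripper_width: 0.702
```

```bash
bash zz.sh u; python3 - <<'P'
import cv2
i=cv2.imread("pics/side_u.png")
cv2.imwrite("pics/side_uzz.png",cv2.resize(i[120:320,220:480],None,fx=3,fy=3,interpolation=cv2.INTER_CUBIC))
P
```

```text
t 14.1 tcp [0.5455 0.3765 0.0045] bay [  0.6 -25.5   4.5] w 0.701 F [ 2.65 -0.47  3.25]
tool y in bay deg 89.9671087397195 z [ 0.0026  0.0014 -1.    ]
```

View pics/side_uzz.png

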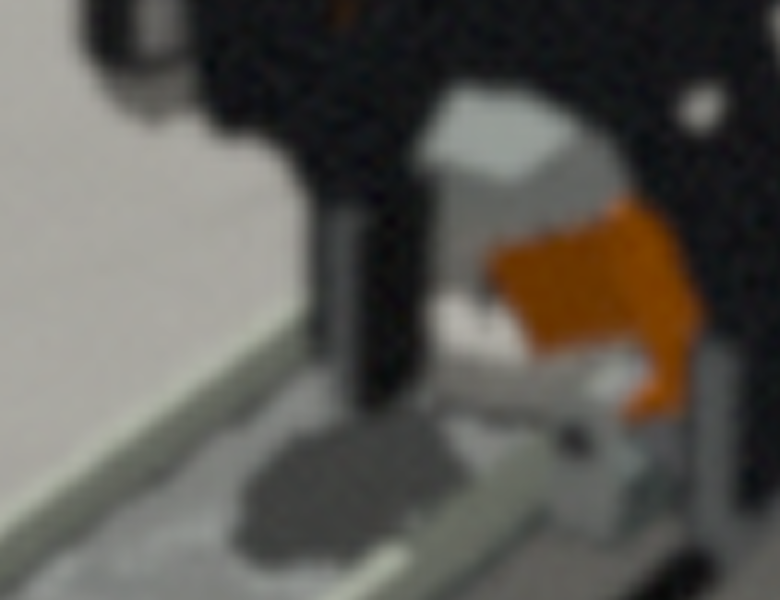

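Call:
move_arm(
  steps=[0.4, -0.28, -0.12, 0, 0, 0, 0, 0.4, -0.28, -0.12, 0, 0, 0, 0, 0.4, 0, 0, 0, 0, 0, 0],
)

```text
t: 14.4
eef_pos: [0.5381, 0.3739, 0.0041]
tool_rot: [0.0, -0.203, 0.979, 0.0]
contact_force: [0.4, 1.6, 4.4]
gripper_width: 0.7
```

```bash
cat > trayov.py <<'E'
import sys; tag=sys.argv[1]; sys.argv=["x"]
exec(open("where.py").read())
for c,(r0,c0,h,w) in {"side":(150,235,70,90),"top":(120,225,70,80)}.items():
    i=cv2.cvtColor(cam[c]["pixels"],cv2.COLOR_RGB2BGR)[r0:r0+h,c0:c0+w]; i=cv2.resize(i,None,fx=8,fy=8,interpolation=cv2.INTER_CUBIC)
    t=np.linspace(0,2*np.pi,60)
    for dx,col in ((33,(0,255,0)),(28,(0,0,255))):
        for z in (12,23):
            L=np.c_[dx+24*np.cos(t),24*np.sin(t),0*t+z]; q=((proj(c,b2w(p,L))-[c0,r0]+.5)*8).astype(int); cv2.polylines(i,[q.reshape(-1,1,2)],True,col,1)
    cv2.imwrite(f"pics/tray_{c}_{tag}.png",i)
E
python3 trayov.py v
```

```text
t 14.5 tcp [0.5381 0.3739 0.004 ] bay [ -7.3 -24.9   4. ] w 0.696 F [1.05 0.42 3.84]
tool y in bay deg 90.00744262620347 z [-2.e-04  3.e-04 -1.e+00]
```

View pics/tray_side_v.png

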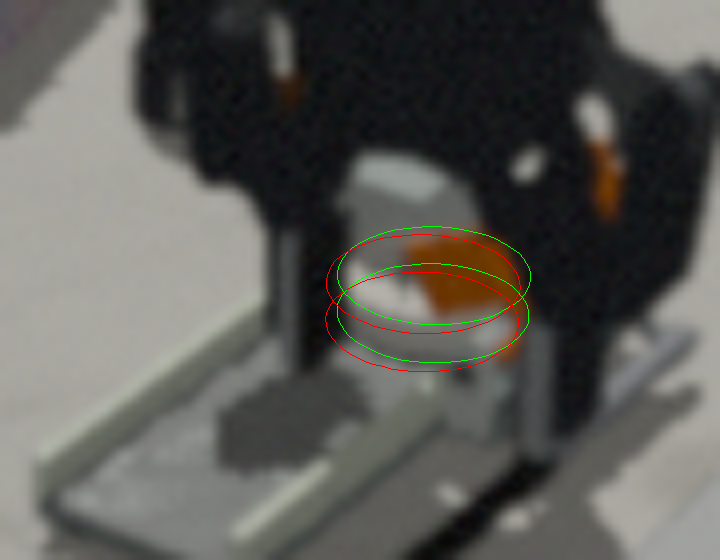

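The tray's outline matches the home outline, drawn green, and there is now a gap behind it. I'll lift slowly so the flap closes under control.

Call:
move_arm(
  steps=[0.4, 0, 0, 0.3, 0, 0, 0, 0.4, 0, 0, 0.3, 0, 0, 0, 0.4, 0, 0, 0.3, 0, 0, 0, 0.4, 0, 0, 0.3, 0, 0, 0, 0.4, 0, 0, 0.3, 0, 0, 0, 0.4, 0, 0, 0.3, 0, 0, 0, 0.4, 0, 0, 0.3, 0, 0, 0, 0.4, 0, 0, 0.3, 0, 0, 0],
)

```text
t: 15.3
eef_pos: [0.5378, 0.3744, 0.028]
tool_rot: [-0.0, -0.204, 0.979, 0.0]
contact_force: [-0.2, 1.2, 1.3]
gripper_width: 0.704
```

Call:
move_arm(
  steps=[0.4, 0, 0, 0.3, 0, 0, 0, 0.4, 0, 0, 0.3, 0, 0, 0, 0.4, 0, 0, 0.4, 0, 0, 0, 0.4, 0, 0, 0.5, 0, 0, 0, 0.4, 0, 0, 0.8, 0, 0, 0, 0.4, 0, 0, 1.5, 0, 0, 0, 0.4, 0, 0, 2, 0, 0, 0, 0.4, 0, 0, 3, 0, 0, 0],
)

```text
t: 16.1
eef_pos: [0.5377, 0.373, 0.1164]
tool_rot: [-0.001, -0.203, 0.979, -0.001]
contact_force: [0.1, 0.3, -0.6]
gripper_width: 0.7
```

```bash
bash zz.sh w; python3 trayov.py w
```

```text
t 16.2 tcp [0.5411 0.3755 0.1215] bay [ -3.9 -24.6 121.5] w 0.704 F [1.27 0.42 0.52]
tool y in bay deg 89.96979637253614 z [ 0.0066  0.0053 -1.    ]
t 16.3 tcp [0.5391 0.3741 0.1177] bay [ -6.3 -25.1 117.7] w 0.7 F [-0.31  0.61 -0.6 ]
tool y in bay deg 89.98449174624088 z [ 0.0021  0.0017 -1.    ]
```

View pics/tray_side_w.png

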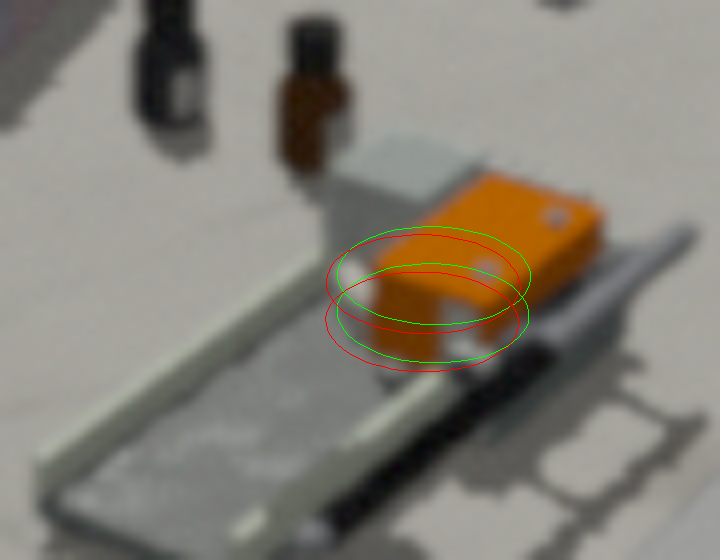

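Call:
move_arm(
  steps=[0.4, 0, 0, 4, 0, 0, 0, 0.4, -2, -3, 3, 0, 0, 0, 0.4, -2, -4, 1, 0, 0, 0, 0.4, -2, -4, 0, 0, 0, 0, 0.4, -2, -4, 0, 0, 0, 0, 0.4, -1, -3, 0, 0, 0, 0, 0.4, 0, 0, 0, 0, 0, 0, 0.4, 0, 0, 0, 0, 0, 0],
)

```text
t: 17.1
eef_pos: [0.4481, 0.1932, 0.1958]
tool_rot: [-0.0, -0.203, 0.979, 0.0]
contact_force: [0.8, 0.7, 0.4]
gripper_width: 0.696
```

```bash
bash zz.sh x; python3 trayov.py x
```

```text
t 17.2 tcp [0.4486 0.1947 0.1958] bay [-160.7 -153.7  195.8] w 0.699 F [-0.08 -0.31 -0.75]
tool y in bay deg 90.05489475111939 z [-1.e-04  4.e-04 -1.e+00]
t 17.3 tcp [0.4486 0.1949 0.1957] bay [-160.7 -153.5  195.7] w 0.699 F [-0.01  0.13 -0.06]
tool y in bay deg 90.08519396892672 z [-3.e-04  2.e-04 -1.e+00]
```

View pics/tray_top_x.png

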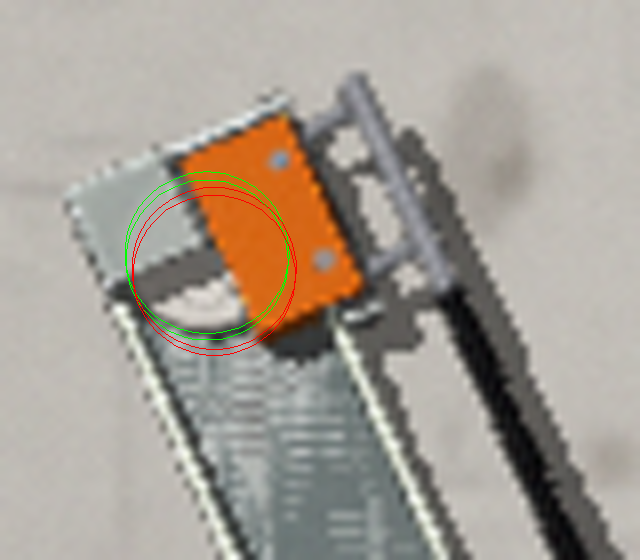

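View pics/side_xz.png

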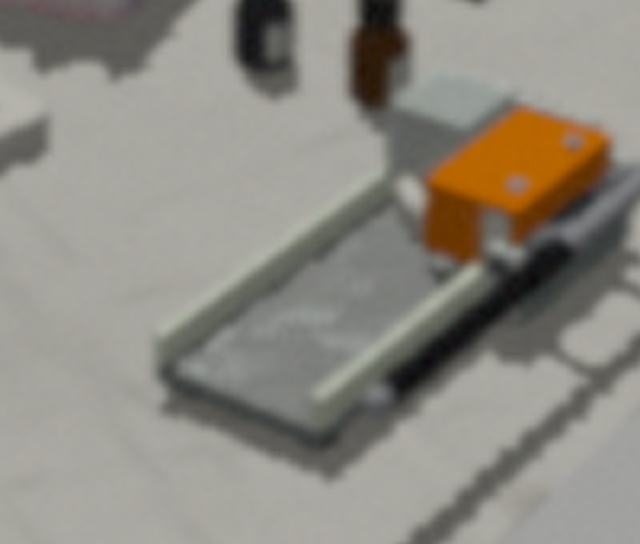

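```bash
python3 -c "
from station import order; print(order.hand_in())"
```

```text
the job is handed in; nothing more can be done
None
```

I pushed the white firing tray home and let the flap spring shut over it, then handed the job in at about 17.3 s. No verdict is reported at hand-in.

**What I did:** One fingertip held the bar down with the flap at about 1.05 rad, measured from the pictures at the start of the push. The other fingertip pushed the tray along the floor. At the end stop the push force rose from about 3 N to 7 N and the tray stopped moving. I then backed off, raised the fingers slowly so the flap closed gently, and moved the arm clear.

**Last checks:**
- **Tray:** it lies flat. Its rear edge in the top view matches the home outline to about 1–2 mm.
- **Flap:** it looks fully shut in both views.
- **Vials:** they show no movement. The cast was outside the zoomed views, so I did not re-check it at the end, but the arm never came down near it.
- **Robot:** the contact force is zero within noise, so it is touching nothing.

**What disagreed:**
- **Fingertip height:** in the side view the tips stood about 12–15 mm behind the TCP reading, not 25 mm ahead. I went by touch and the pictures.
- **Sideways slip:** partway along, side forces showed the finger was close to slipping off the bar's outer edge. I moved it back 5 mm, and the flap stayed open in the pictures.
- **Stop position:** the finger stopped about 3 mm beyond where I expected, which is roughly the error of my fit to the bay's position.

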